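# Set a rod-stand plate out over the bench edge for bolting

## Task

Make the rod-stand plate ready for bolting from below: first tip the four nuts out of the small glass beaker into the plate's parts tray, so that they are at hand, and stand the empty beaker upright on the bench again and let go of it. Then slide the plate out over the front edge of the bench it lies on, flange end first, until the dark line across it lies right along the edge, and finish while still holding it there flat, as it would tip off by itself, with the nuts still in the tray. Leave the spanner, the stopwatch and the notebook where they are.

Things in the scene. Friction and masses are not known exactly. Their poses are not given: they have to be found in the camera images.
- stand_plate: Plywood board 280 x 130 x 12 mm, 0.92 kg, loose, flat on the bench. Origin: centre of its underside; x from flange end (toward the robot) to handle end, y left, z up. Steel flange with rod socket (84 x 84 mm, 34 mm high) at x -93 mm, tray at +34, handle at +112. At the start 0 to 65 mm over the edge or clear of it. With the nuts it balances about 17 mm to the flange side of the line: 2 N down at the handle holds it.
- plate_handle (a point): Centre of the grip bar of the plate's bow handle: a round steel bar 10 mm thick, 90 mm long along the plate's y, 47 mm above the bench, 30 mm clear of the board below. Bar axis 39 mm from the tray's wall, 28 mm from the board's end. Axes as the plate's.
- plate_tray (a point): Centre of the floor of the open wooden parts tray on the plate (the floor is the board's top): inside 66 mm along the plate's x and 110 mm along y, walls 6 mm thick and 34 mm high (rim 46 mm above the bench). Axes as the plate's.
- mark_left (a point): Left end of the dark line scribed across the plate, on the board's top edge (12 mm above its underside). The line lies square across the board, 120 mm from its outer (flange) end and 132 mm from the handle bar; this end is 65 mm to +y of the board's centre line.
- mark_right (a point): Right end of the same line, 65 mm to -y of the board's centre line.
- bench_edge (a point): The inside corner where the front edges of the two bench runs meet, at bench height. The plate goes out over the edge of the left-hand run, which starts here and runs straight for over 0.6 m along this point's -y. x points level outward off that edge, square to it; z up. Open air beyond it. The right-hand run lies to +y: keep the plate to the -y side.
- beaker: Small empty-of-liquid glass beaker that holds the four nuts, standing on the bench: 70 mm high, 51 mm outside diameter (54 at the rim, with a small lip), wall 2 mm, 68 g. Origin at its underside (3 mm beside the axis), z up.
- beaker_mid (a point): Centre of the beaker on its axis, half-way up (35 mm above its underside, 35 mm below the rim). z points to the mouth.
- nut_0_mid (a point): Centre of loose hexagon nut 1 of 4 (all alike: steel, 17 mm across flats, 8 mm thick, 12 g). At the start in the beaker. Smooth: friction about 0.2, they slide out once the mouth points some 15 to 25 degrees below level.
- nut_1_mid (a point): Centre of loose hexagon nut 2 of 4 (all alike: steel, 17 mm across flats, 8 mm thick, 12 g). At the start in the beaker. Smooth: friction about 0.2, they slide out once the mouth points some 15 to 25 degrees below level.
- nut_2_mid (a point): Centre of loose hexagon nut 3 of 4 (all alike: steel, 17 mm across flats, 8 mm thick, 12 g). At the start in the beaker. Smooth: friction about 0.2, they slide out once the mouth points some 15 to 25 degrees below level.
- nut_3_mid (a point): Centre of loose hexagon nut 4 of 4 (all alike: steel, 17 mm across flats, 8 mm thick, 12 g). At the start in the beaker. Smooth: friction about 0.2, they slide out once the mouth points some 15 to 25 degrees below level.
- spanner: Bystander: open-ended spanner 162 mm long, 6 mm thick, on the bench to the right of the beaker.
- stopwatch: Bystander: black stopwatch 71 x 59 x 17 mm on the bench, beyond the beaker.
- notebook: Bystander: spiral notebook 210 x 153 x 16 mm on the bench, to the right beyond the beaker.
There are look-alikes about, which are no part of the job. Leave any orange or purple look-alike of the beaker alone.

How it is judged:
On the way, in this order (a step that is already met when the one before it is completed fails the run):
1. the beaker is tipped over the plate's parts tray (axis more than 70 degrees from upright) (angle between beaker_mid's own z axis and vertical above 1.22 rad and horizontal distance between beaker_mid and plate_tray below 0.12 m).
2. all four nuts are in the tray (x of nut_0_mid in the frame of plate_tray between -0.033 and 0.033 m and y of nut_0_mid in the frame of plate_tray between -0.055 and 0.055 m and z of nut_0_mid in the frame of plate_tray between -0.003 and 0.032 m and x of nut_1_mid in the frame of plate_tray between -0.033 and 0.033 m and y of nut_1_mid in the frame of plate_tray between -0.055 and 0.055 m and z of nut_1_mid in the frame of plate_tray between -0.003 and 0.032 m and x of nut_2_mid in the frame of plate_tray between -0.033 and 0.033 m and y of nut_2_mid in the frame of plate_tray between -0.055 and 0.055 m and z of nut_2_mid in the frame of plate_tray between -0.003 and 0.032 m and x of nut_3_mid in the frame of plate_tray between -0.033 and 0.033 m and y of nut_3_mid in the frame of plate_tray between -0.055 and 0.055 m and z of nut_3_mid in the frame of plate_tray between -0.003 and 0.032 m), for 0.2 s.
3. the beaker stands upright on the bench, let go, the nuts in the tray and the plate not yet pulled out (all of step 2 and angle between beaker_mid's own z axis and vertical below 0.1 rad and height (world z) of beaker_mid between 0.029 and 0.042 m and contact force between the arm and beaker below 0.05 N and x of each of mark_left, mark_right in the frame of bench_edge below -0.02 m), for 0.2 s.
At the end, for the whole second after the job is handed in: Both ends of the line within 5 mm of the bench edge (and 4 mm in height), plate level within 2 degrees, at rest, handle end inward, clear of the inside corner, held by the fingers with over 1 N; all nuts in the tray; beaker upright (6 degrees) on the bench, untouched (all of step 2 and x of mark_left in the frame of bench_edge between -0.005 and 0.005 m and height (world z) of mark_left between 0.008 and 0.016 m and x of mark_right in the frame of bench_edge between -0.005 and 0.005 m and height (world z) of mark_right between 0.008 and 0.016 m and angle between stand_plate's own z axis and vertical below 0.035 rad and y of mark_right in the frame of bench_edge below -0.007 m and x of plate_handle in the frame of bench_edge below -0.1 m and contact force between the fingers and stand_plate above 1 N and linear speed of stand_plate below 0.01 m/s and angle between beaker_mid's own z axis and vertical below 0.1 rad and height (world z) of beaker_mid between 0.029 and 0.042 m and contact force between the arm and beaker below 0.05 N); the arm keeps its last pose, push and grip.
It fails at once if the spanner is disturbed (moved more than 30 mm) (distance of spanner from where it was at the start of the episode above 0.03 m).
It fails at once if the stopwatch is disturbed (moved more than 30 mm) (distance of stopwatch from where it was at the start of the episode above 0.03 m).
It fails at once if the notebook is disturbed (moved more than 30 mm) (distance of notebook from where it was at the start of the episode above 0.03 m).
It also fails if it takes over 61 s, if anything falls off the work surface, if the arm or the gripper's body presses on something with over 40 N, if the wrist force passes 120 N, or if a joint passes its speed limit or range.

## Robot

A 6-joint arm with a two-finger parallel gripper is mounted at the origin on a cart in front of the work surface, level with it; the furniture and walls round the work are solid. World frame = base frame: x ahead of the robot, y to its left, z up, the work surface at z = 0. Lengths are in m, angles in rad, forces in N, time in s.
With the tool pointing down it reaches from about 0.325 to 0.9 m from the base axis. Payload 6.1 kg.
Tool frame: the origin (TCP) lies midway between the tips of the shut fingers; the grasp point (between the pads) lies grip_depth behind it (grip_depth is the distance from the TCP to the grasp point, in m); x points along the fingers, z is the direction in which the jaws open and shut, and the axes are right-handed (so a half turn about x gives the same grasp; the last joint's range is limited). The gripper opens to 85 mm and grips with 20 to 120 N. Pads are 22 mm wide; open, the fingers measure 114 mm over their backs; the gripper's body (76 mm by 85 mm) begins 54 mm behind the grasp point. The pads swing forward as they close: fully open they stand 13 mm farther back than shut.
Start: joints at [-1.472, 0.22, 1.526, -0, 1.395, -0.126], TCP at [0.139, -0.609, 0.231] pointing down, gripper open.
Joint ranges: [-2.98, 2.98], [-0.91, 2.08], [0.09, 2.57], [-1.24, 4.39], [0.2, 2.65], [-2.68, 2.68]. Speed limits (rad/s): [2.57, 2.57, 3.01, 3.14, 3.14, 3.14].

## Interface

Orientations are given as [roll, pitch, yaw] about the fixed x, y, z axes, in that order (R = Rz(yaw) Ry(pitch) Rx(roll)).
In Python, from cell import read_state, snapshot, camera_model, job_done, grip_depth gives the robot as it stands.
- The arm moves only by the shell command python3 -m inch 'ROWS' [FORCE]. ROWS is a JSON object of lists of equal length, an entry for each row: "translation": the shift along the world's x, y, z in cm, a list of three; "delta_rot": the turn, a rotation vector about the world's x, y, z in rad, a list of three; "hand": the opening in per cent of the stroke, from 0 (shut) to 100 (fully open). In form: {"translation": [[tx, ty, tz], ...], "delta_rot": [[rx, ry, rz], ...], "hand": [hand, ...]}. A call has 1 to 5 rows; each row shifts and turns the pose as measured when the row begins; what a row does not reach is not made up. A row lasts 1/10 s, in which the tool goes at most 50 mm and 8.59 degrees, less where a joint would pass 70% of its speed; a pose out of reach is approached as far as the arm can. A call is refused whole if a number of a shift passes 5 or a number of a turn 0.15, either way. A call with a gripper value outside its range is refused whole. The fingers move at their own pace and stop on an object; FORCE is the grip in N (left out, the last holds). Time passes only in rows, so rows that do not move let the fingers close. It gives the time, the measured TCP pose, the force and the opening at its end, in the units of the state.
- read_state(): the state, without advancing time (a new reading comes with each control period).
- snapshot(name): name is "scene" or "top"; returns the picture (420x560x3 uint8, blue, green, red); there is no depth.
- camera_model(name): a dict with "fovy" (degrees; the focal length in pixels is half the picture's height over the tangent of half this angle, whatever the lens; pixels are square), "cx", "cy" (the principal point, pixels), "k1" (the pictures are not rectified: a ray, as slopes to the right and down, at radius r is drawn at 1 + k1 r^2 times it, then the intrinsics apply), "T" (4x4, takes a point from camera to world coordinates). Camera axes: x right, y up, looking along -z (the intrinsics and any distortion apply to the point x, -y, -z); pixel columns grow to the right and rows downward; lengths in m; the calibration is good to about 2 mm. A picture is of the moment at which its call begins. camera_model takes no time and is no camera call.
- job_done(): hands the job in, once; it reports no verdict.
The state is a dict: "t": time; "q": joint angles; "dq": joint speeds; "tau": joint torques, N m; "position": TCP position; "orientation": TCP orientation; "wrist_force": force on the tool from outside, world axes, zero at the start; "ft_torque": the same for the moment, N m; "gripper_width": opening from 0.0 (shut) to 1.0 (fully open).
Only numpy, scipy, OpenCV 4.12 (cv2) and the standard library are available. Lean on these libraries where they do the work, as an engineer would, in place of code of your own. Each camera call takes 0.05 s, during which the arm holds its last target.

## Working session

There is one attempt and no reset: what is moved stays moved. The work goes in short steps, Python scripts to look and compute and a shell command to move; the robot and the scene stay as the last step left them, time stands still between calls to the robot, and variables do not carry over. Pictures are saved under pics/ and viewed, and the job is handed in when it is done.

```bash
mkdir -p pics; ls
python3 - <<'E'
from cell import *
import cv2
print(read_state(), grip_depth if not callable(grip_depth) else grip_depth())
for n in("scene","top"):
    im=snapshot(n); cv2.imwrite(f"pics/{n}0.png",im); print(camera_model(n))
E
```

```text
pics
{'t': 0.0, 'q': array([-1.47210486e+00,  2.21227133e-01,  1.52764985e+00,  8.61974824e-06,
        1.39468232e+00, -1.26096279e-01]), 'dq': array([-1.21268171e-03,  7.57295579e-04,  5.15539280e-05, -6.92029400e-04,
        3.30395757e-05,  2.63876011e-04]), 'tau': array([-3.97780459e-04, -4.96892381e+01, -3.89399457e+01, -2.42164369e-04,
        1.09063482e-02, -2.21304788e-05]), 'position': array([ 0.13925221, -0.60865676,  0.23017811]), 'orientation': array([3.01118274, 1.56882967, 1.66517264]), 'wrist_force': array([-0.1706091 , -0.07786804, -0.03513762]), 'ft_torque': array([ 0.00092365,  0.07262292, -0.04828644]), 'gripper_width': 0.9951580943443291} 0.0187
{'fovy': 55.23309852756145, 'cx': 279.685374130239, 'cy': 210.39747351226504, 'k1': -0.06313157098507917, 'T': array([[-0.77126083,  0.45123348, -0.44893772,  0.07803874],
       [-0.63648368, -0.5392679 ,  0.55143328,  0.55002558],
       [ 0.00672745,  0.71104042,  0.70311895,  0.72563076],
       [ 0.        ,  0.        ,  0.        ,  1.        ]])}
{'fovy': 46.36122353174814, 'cx': 279.4283797627337, 'cy': 207.7587081043891, 'k1': 0.05227542626365814, 'T': array([[-0.00776834,  0.99510322, -0.09853545,  0.39062838],
       [-0.9996888 , -0.00539236,  0.02435641,  0.05069591],
       [ 0.02370581,  0.098694  ,  0.99483543,  1.14088565],
       [ 0.        ,  0.        ,  0.        ,  1.        ]])}
```

View pics/scene0.png

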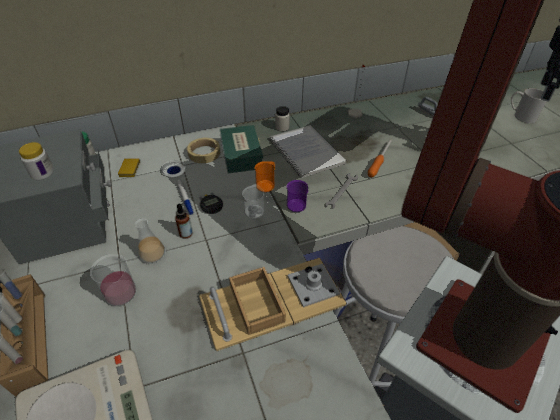

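View pics/top0.png

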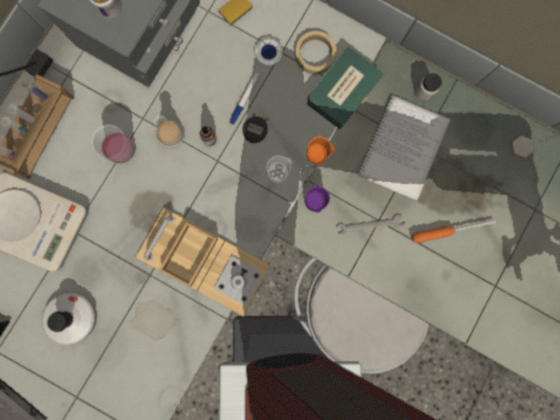

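Create h.py:
```python
import numpy as np,cv2
from cell import *
from scipy.spatial.transform import Rotation as R
def cam(n):
    m=camera_model(n); f=210/np.tan(np.radians(m['fovy']/2)); return m,f
def ray(n,u,v):
    m,f=cam(n); xd=np.array([(u-m['cx'])/f,(v-m['cy'])/f]); x=xd.copy()
    for _ in range(30): x=xd/(1+m['k1']*(x@x))
    T=m['T']; d=T[:3,:3]@np.array([x[0],-x[1],-1]); return T[:3,3],d
def at(n,u,v,z):
    o,d=ray(n,u,v); return o+d*(z-o[2])/d[2]
def proj(n,p):
    m,f=cam(n); T=m['T']; c=T[:3,:3].T@(np.asarray(p,float)-T[:3,3]); x=np.array([c[0],-c[1]])/-c[2]
    x=x*(1+m['k1']*(x@x)); return np.array([m['cx'],m['cy']])+f*x
def tri(a,b):
    # a=(cam,u,v)
    (o1,d1),(o2,d2)=ray(*a),ray(*b); A=np.array([d1,-d2]).T; s=np.linalg.lstsq(A,o2-o1,rcond=None)[0]
    return (o1+d1*s[0]+o2+d2*s[1])/2, np.linalg.norm(o1+d1*s[0]-o2-d2*s[1])
def crop(n,im,x0,y0,x1,y1,s,fn):
    c=cv2.resize(im[y0:y1,x0:x1],None,fx=s,fy=s,interpolation=cv2.INTER_CUBIC)
    for k in range((x0+19)//20*20,x1,20): cv2.line(c,((k-x0)*s,0),((k-x0)*s,6),(0,0,255),1); cv2.putText(c,str(k),((k-x0)*s,16),0,.35,(0,0,255))
    for k in range((y0+19)//20*20,y1,20): cv2.line(c,(0,(k-y0)*s),(6,(k-y0)*s),(0,0,255),1); cv2.putText(c,str(k),(8,(k-y0)*s+4),0,.35,(0,0,255))
    cv2.imwrite(fn,c)
```

```text
(no output)
```

The glass beaker is at top (279,168), with the orange and purple ones beside it. The plate runs from (150,240) to (255,300), flange end lower right. I'm enlarging these areas.

Run:
```python
from h import *
t=cv2.imread('pics/top0.png'); s=cv2.imread('pics/scene0.png')
crop('t',t,125,190,325,340,4,'pics/c1.png')
crop('t',t,230,120,350,220,6,'pics/c2.png')
crop('s',s,190,240,390,380,4,'pics/c3.png')
crop('s',s,190,150,330,250,5,'pics/c4.png')
```

```text
(no output)
```

View pics/c1.png

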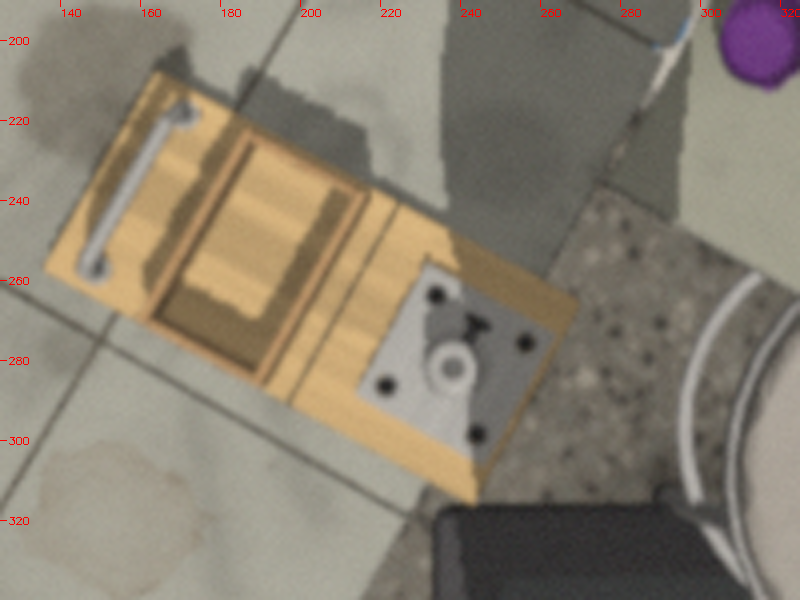

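View pics/c2.png

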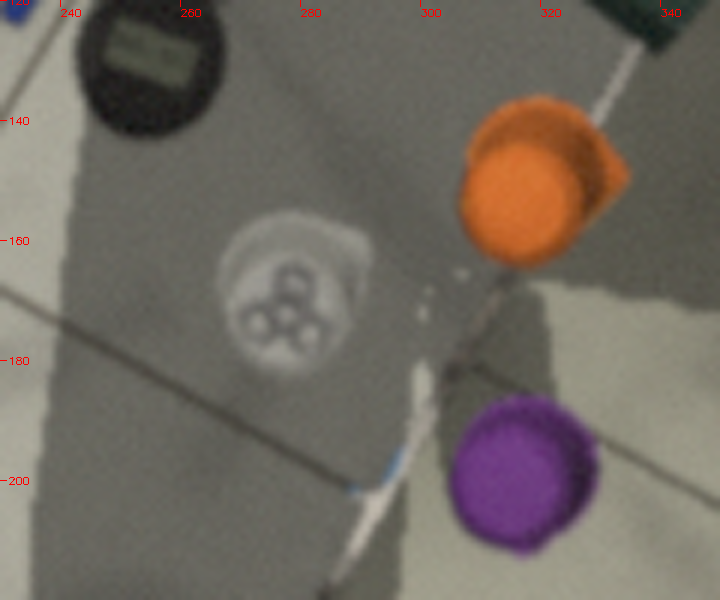

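View pics/c3.png

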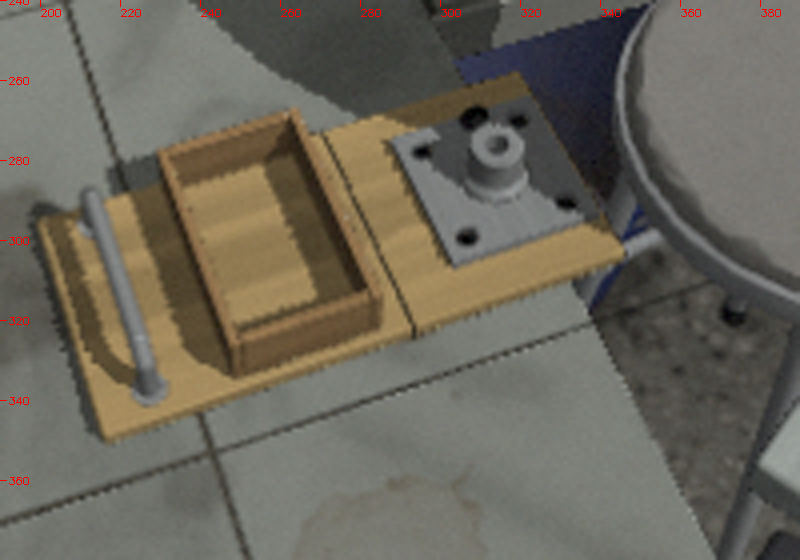

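View pics/c4.png

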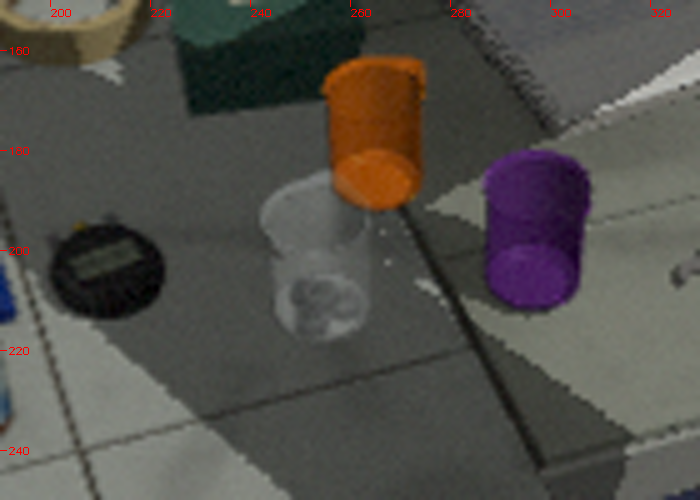

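Run:
```python
from h import *
np.set_printoptions(precision=4,suppress=True)
P=lambda u,v,z:at('top',u,v,z); S=lambda u,v,z:at('scene',u,v,z)
for nm,a,b in [('markL',P(195.5,291,.012),S(291.5,324,.012)),('markR',P(222.5,240.5,.012),S(268.5,273,.012)),
 ('hR',P(163,207,.012),S(198,295,.012)),('hL',P(136,257,.012),S(216,349,.012)),('fR',P(267.5,266,.012),S(317.5,258,.012)),('fL',P(242,316,.012),S(344,302,.012)),
 ('barR',P(169,217,.047),S(211.5,287,.05)),('barL',P(147,257,.047),S(226,335,.047)),('corner',P(273,235,0),S(297,244,0)),('bk bottom',P(278,173,.004),S(254,211,.004)),('bk rim',P(280,166.,.07),S(252.5,193,.07))]: print(nm,a,b)
for u,v in [(262,257),(228,312)]: print('edge top',P(u,v,0))
for u,v in [(340,325),(355,352),(371,378)]: print('edge sc',S(u,v,0))
print(tri(('top',169,217),('scene',211.5,287)),tri(('top',147,257),('scene',226,335)))
```

```text
markL [0.3144 0.2142 0.012 ] [0.3128 0.2214 0.012 ]
markR [0.4278 0.1541 0.012 ] [0.4285 0.1562 0.012 ]
hR [0.5056 0.2903 0.012 ] [0.5046 0.2939 0.012 ]
hL [0.3922 0.3488 0.012 ] [0.3893 0.354  0.012 ]
fR [0.3689 0.0513 0.012 ] [0.3706 0.0536 0.012 ]
fL [0.2577 0.1093 0.012 ] [0.2606 0.1126 0.012 ]
barR [0.4797 0.2693 0.047 ] [0.4751 0.2771 0.05  ]
barL [0.3919 0.3157 0.047 ] [0.3797 0.3324 0.047 ]
corner [0.4401 0.0382 0.    ] [0.4377 0.042  0.    ]
bk bottom [0.5852 0.0256 0.004 ] [0.5877 0.0278 0.004 ]
bk rim [0.5895 0.0225 0.07  ] [0.5855 0.0319 0.07  ]
edge top [0.3894 0.064  0.    ]
edge top [0.2656 0.1418 0.    ]
edge sc [0.2402 0.1556 0.    ]
edge sc [0.1858 0.1855 0.    ]
edge sc [0.1357 0.2101 0.    ]
(array([0.4812, 0.2718, 0.0382]), np.float64(0.0020702575677689285)) (array([0.3922, 0.323 , 0.0182]), np.float64(0.0007398927959390111))
```

Run:
```python
from h import *
np.set_printoptions(precision=4,suppress=True)
P=lambda u,v,z:at('top',u,v,z); S=lambda u,v,z:at('scene',u,v,z)
print('orange top disc if inverted z.07',P(315,153,.07),S(265,186,.07),'if 0',P(315,153,0),S(265,186,0))
print('orange rim',P(320,147,.07),S(264.5,168,.07))
print('purple', P(314,200,0),S(296,207,0),P(317,198,.07),S(297,188,.07))
print('stopw',P(255,129,.01),'bottle',P(207,130,.07),P(207,140,0))
for p in [(.587,.027,.0),(.587,.027,.07),(.6125,.027,.07),(.587,.0525,.07)]: print(p,proj('top',p),proj('scene',p))
```

```text
orange top disc if inverted z.07 [ 0.6185 -0.0555  0.07  ] [ 0.5792 -0.0071  0.07  ] if 0 [ 0.6334 -0.0625  0.    ] [ 0.6327 -0.0666  0.    ]
orange rim [ 0.632  -0.0668  0.07  ] [ 0.6268 -0.0598  0.07  ]
purple [ 0.5215 -0.0585  0.    ] [ 0.5169 -0.0559  0.    ] [ 0.5178 -0.0585  0.07  ] [ 0.5139 -0.0521  0.07  ]
stopw [0.6889 0.079  0.01  ] bottle [0.6708 0.1837 0.07  ] [0.6651 0.1923 0.    ]
(0.587, 0.027, 0.0) [277.3545 172.5299] [254.4738 212.0547]
(0.587, 0.027, 0.07) [277.9714 167.1431] [253.4023 191.7152]
(0.6125, 0.027, 0.07) [277.885  155.7807] [245.7386 187.2705]
(0.587, 0.0525, 0.07) [266.4398 167.1806] [246.2654 197.1686]
```

```bash
cat > log.py <<'E'
import json
from h import *
s=read_state(); 
r={k:(v.tolist() if hasattr(v,'tolist') else v) for k,v in s.items()}
open('log.jsonl','a').write(json.dumps(r)+'\n')
M=R.from_euler('xyz',s['orientation']).as_matrix(); np.set_printoptions(precision=4,suppress=True)
print('t',round(s['t'],2),'q',s['q'],'p',s['position'],'x',M[:,0],'z',M[:,2],'F',s['wrist_force'].round(1),'g',round(s['gripper_width'],3))
E
python3 log.py; python3 -m inch '{"translation":[[2,4,1],[2,4,0],[2,4,0],[2,4,0],[2,4,0]],"delta_rot":[[0,0,0],[0,0,0],[0,0,0],[0,0,0],[0,0,0]],"hand":[100,100,100,100,100]}' 40; python3 log.py
```

```text
t 0.1 q [-1.4721  0.2212  1.5275 -0.      1.3947 -0.1261] p [ 0.1393 -0.6087  0.2303] x [-0.0002  0.0018 -1.    ] z [ 0.2229 -0.9748 -0.0018] F [-1.1 -0.7  0.2] g 1.0
t: 0.6
position: [0.2379, -0.4042, 0.2344]
orientation: [-3.135, 1.561, 1.794]
wrist_force: [-0.4, -0.1, 0.4]
gripper_width: 1.002
t 0.6 q [-1.2082 -0.1561  1.9065  0.0014  1.4009  0.1455] p [ 0.2379 -0.4042  0.2344] x [-0.0022  0.0095 -1.    ] z [ 0.2152 -0.9765 -0.0097] F [-0.4 -0.1  0.4] g 1.002
```

```bash
python3 -m inch '{"translation":[[2,4,1],[2,4,1],[2,4,0],[2,4,0],[2,4,0]],"delta_rot":[[0,0,0.14],[0,0,0.14],[0,0,0.14],[0,0,0.14],[0,0,0.14]],"hand":[100,100,100,100,100]}'; python3 log.py
python3 -m inch '{"translation":[[4,3,0],[4,3,0],[4,3,0],[4,3,0],[4,3,0]],"delta_rot":[[-0.14,0,0],[-0.14,0,0],[-0.14,0,0],[-0.14,0,0],[-0.14,0,0]],"hand":[100,100,100,100,100]}'; python3 log.py
```

```text
t: 1.1
position: [0.3393, -0.1945, 0.2532]
orientation: [3.107, 1.56, 2.475]
wrist_force: [1.0, -0.6, -0.1]
gripper_width: 1.0
t 1.1 q [-0.7224 -0.3808  2.0503 -0.0006  1.4833 -0.0905] p [ 0.3393 -0.1945  0.2532] x [-0.0089  0.007  -0.9999] z [ 0.8069 -0.5906 -0.0113] F [ 1.  -0.6 -0.1] g 1.0
t: 1.6
position: [0.5214, -0.0586, 0.2579]
orientation: [-0.933, 0.916, -1.574]
wrist_force: [1.0, -2.7, 0.3]
gripper_width: 1.004
t 1.6 q [ 0.1249  0.0563  1.7899 -0.6564  1.4293  0.9068] p [ 0.5214 -0.0586  0.2579] x [-0.0017 -0.6091 -0.7931] z [ 0.8019 -0.4746  0.3628] F [ 1.  -2.7  0.3] g 1.004
```

```bash
python3 -m inch '{"translation":[[2,4,1],[2,4,1],[2,4,0],[2,4,0],[0,4,0]],"delta_rot":[[0,0,0.14],[0,0,0.14],[0,0,0.14],[0,0,0.14],[-0.1,0,0]],"hand":[100,100,100,100,100]}'; python3 log.py
```

```text
t: 2.1
position: [0.6047, 0.1538, 0.2626]
orientation: [-1.053, 0.822, -1.078]
wrist_force: [0.8, -0.7, 1.1]
gripper_width: 0.999
t 2.1 q [ 0.4895  0.2314  1.6248 -0.7695  1.3605  0.7123] p [0.6047 0.1538 0.2626] x [ 0.3222 -0.5994 -0.7328] z [0.9371 0.0919 0.3368] F [ 0.8 -0.7  1.1] g 0.999
```

```bash
cat > kin.py <<'E'
from h import *
import json
from scipy.optimize import least_squares
Rx=lambda a:R.from_euler('x',a).as_matrix()
Ry=lambda a:R.from_euler('y',a).as_matrix()
Rz=lambda a:R.from_euler('z',a).as_matrix()
# vertical-up arm: q2,q3,q5 pitch about y; q4,q6 about link axis z (signs s4,s6)
def fk(q,p,s4=1,s6=1):
    h,a1,L1,a2,L2,a3,L3,lat=p
    A=Rz(q[0]); pos=A@np.array([a1,lat,h])
    A=A@Ry(q[1]); pos=pos+A@np.array([0,0,L1])
    A=A@Ry(q[2]); pos=pos+A@np.array([a2,0,L2])
    A=A@Rz(s4*q[3])@Ry(q[4]); pos=pos+A@np.array([a3,0,L3])
    A=A@Rz(s6*q[5])
    return pos,A
def data():
    D=[json.loads(l) for l in open('log.jsonl')]
    return [(np.array(d['q']),np.array(d['position']),R.from_euler('xyz',d['orientation']).as_matrix()) for d in D]
E
cat > fit.py <<'E'
from kin import *
np.set_printoptions(precision=4,suppress=True)
D=data()
# tool: x=flange z ; find C with Rtool=A@C
for s4 in(1,-1):
  for s6 in (1,-1):
    Cs=[fk(q,[0]*8,s4,s6)[1].T@M for q,p,M in D]
    print(s4,s6,np.ptp(Cs,axis=0).max()); 
    if np.ptp(Cs,axis=0).max()<.1: print(Cs[0])
for s4 in (1,-1):
  f=lambda x:np.concatenate([fk(q,x,s4,1)[0]-p for q,p,M in D]+[(x-np.array([.4,0,.4,0,.4,0,.2,.08]))*1e-4])
  r=least_squares(f,[.4,0,.4,0,.4,0,.2,.08]); print(s4,r.x,np.abs(r.fun[:3*len(D)]).max())
E
python3 fit.py
```

```text
1 1 9.346794679774588e-16
[[-0.  0. -1.]
 [ 0.  1.  0.]
 [ 1. -0. -0.]]
1 -1 1.23881743575018
-1 1 0.9261264015543901
-1 -1 1.3653991086763544
1 [ 0.3111 -0.      0.4116  0.0524  0.5477 -0.      0.3339  0.0786] 1.0483638068770063e-08
-1 [-0.1104  1.1724  0.4772  0.5324 -0.042   0.5176 -0.4119  0.0747] 0.0375938400633255
```

```bash
cat >> kin.py <<'E'
PAR=[.3111,0,.4116,.0524,.5477,0,.3339,.0786]
def loadpar():
    global PAR
    D=data(); f=lambda x:np.concatenate([fk(q,x)[0]-p for q,p,M in D]+[(x-np.array(PAR))*1e-5])
    PAR=least_squares(f,PAR).x
C=np.array([[0,0,-1.],[0,1,0],[1,0,0]])
LO=np.array([-2.98,-.91,.09,-1.24,.2,-2.68]);HI=np.array([2.98,2.08,2.57,4.39,2.65,2.68])
def iks(pos,M):
    """all solutions (no limits): analytic. pos TCP, M tool rot"""
    h,a1,L1,a2,L2,a3,L3,lat=PAR; out=[]
    w=pos-M[:,0]*L3
    r2=w[0]**2+w[1]**2
    if r2<lat**2: return out
    base=np.arctan2(w[1],w[0])
    rr=np.sqrt(r2-lat**2)
    for sg in (1,-1):
        q1=base-np.arctan2(lat,sg*rr); X=sg*rr; Z=w[2]-h
        d=np.hypot(X,Z); Lf=np.hypot(L2,a2)
        c=(d*d-L1**2-Lf**2)/(2*L1*Lf)
        if abs(c)>1: continue
        for se in (1,-1):
            g=se*np.arccos(c) # angle between upper and elbow-wrist line
            q3=g-np.arctan2(a2,L2)
            q2=np.arctan2(X,Z)-np.arctan2(Lf*np.sin(g),L1+Lf*np.cos(g))
            A=Rz(q1)@Ry(q2+q3); B=A.T@M@C.T # = Rz(q4)Ry(q5)Rz(q6)
            q5=np.arccos(np.clip(B[2,2],-1,1))
            for s5 in (1,-1):
                q4=np.arctan2(s5*B[1,2],s5*B[0,2]); q6=np.arctan2(s5*B[2,1],-s5*B[2,0])
                q=np.array([q1,q2,q3,q4,s5*q5,q6])
                for k in (0,2*np.pi):
                    qq=q.copy(); qq[3]+=k; 
                    for e in (1,): out.append((qq+np.pi)%(2*np.pi)-np.pi if k==0 else qq)
    return out
def ok(q,m=.05): return np.all(q>LO+m) and np.all(q<HI-m)
def margin(q): return min((q-LO).min(),(HI-q).min())
def tool(h,p,j):
    """heading h, pitch down p, jaw horizontal sign j"""
    x=np.array([np.cos(h)*np.cos(p),np.sin(h)*np.cos(p),-np.sin(p)])
    z=j*np.array([-np.sin(h),np.cos(h),0]); return np.array([x,np.cross(z,x),z]).T
E
cat > plan.py <<'E'
from kin import *
loadpar(); np.set_printoptions(precision=3,suppress=True)
D=data()
for q,p,M in D[-2:]:
    print(min(np.abs(s-q).max() for s in iks(p,M)))
G=.024
bk=np.array([.587,.027,.042]); tray=np.array([.398,.232,.012])
res=[]
for hd in range(-180,180,15):
  for p in (20,30,40,50):
    for j in(1,-1):
      M=tool(np.radians(hd),np.radians(p),j)
      S=[q for q in iks(bk+M[:,0]*G,M) if ok(q)]
      if not S: continue
      b=M.T@np.array([0,0,1.])
      for chi in range(-180,180,20):
        for tl in (115,):
          m=np.array([np.sin(np.radians(tl))*np.cos(np.radians(chi)),np.sin(np.radians(tl))*np.sin(np.radians(chi)),np.cos(np.radians(tl))])
          # mouth lowest point height .062 ; mid
          mid=tray.copy(); mid[2]=0.065+.035*abs(m[2])+.027*np.sin(np.radians(tl)); mid[:2]-=m[:2]*.045
          R0,_=R.align_vectors([m],[b]);
          for th in np.arange(0,2*np.pi,.2):
            M2=(R.from_rotvec(m*th)*R0).as_matrix()
            x=M2[:,0]
            gp=mid  # approx
            low=min((gp-x*s)[2]-.045*np.sqrt(max(0,1-x[2]**2)) for s in (.054,.15,.25))
            if low<.06: continue
            for q2 in iks(gp+x*G,M2):
              if not ok(q2,.08): continue
              q1=min(S,key=lambda a:np.abs(a-q2).max())
              res.append((np.abs(q1-q2).max(),hd,p,j,chi,round(th,1),q1,q2,low,margin(q1),margin(q2),x))
res.sort(key=lambda r:r[0])
print(len(res))
seen={}
for r in res:
    k=(r[1],r[2],r[3])
    if k in seen: continue
    seen[k]=1
    if len(seen)>25: break
    print(round(r[0],2),*r[1:6],r[6],r[7],round(r[8],3),round(r[9],2),round(r[10],2),r[11])
E
python3 plan.py
```

```text
5.551115123125783e-16
6.661338147750939e-16
21755
1.13 -120 30 1 -60 3.2 [ 0.243  0.962  1.202 -0.694  1.791  0.912] [ 0.232  1.036  1.273  0.432  2.323 -0.215] 0.061 0.55 0.33 [-0.996  0.078 -0.03 ]
1.17 -90 40 1 -40 3.2 [ 0.301  0.666  1.606 -0.854  1.327  0.72 ] [ 0.274  1.02   1.28   0.319  2.326 -0.409] 0.062 0.39 0.32 [-0.997 -0.043 -0.058]
1.18 150 20 -1 140 2.8 [-0.233  1.218  0.846  0.354  2.254 -1.24 ] [ 0.662  1.017  1.299 -0.783  2.175 -0.061] 0.062 0.4 0.46 [-0.284 -0.958 -0.044]
1.18 135 30 -1 120 2.8 [-0.306  1.017  1.104  0.45   1.976 -1.128] [ 0.608  1.022  1.283 -0.687  2.221  0.054] 0.062 0.67 0.43 [-0.419 -0.907 -0.052]
1.18 -120 20 1 -60 3.2 [ 0.264  1.077  1.107 -0.786  1.926  0.908] [ 0.303  1.041  1.224  0.292  2.346 -0.276] 0.064 0.45 0.3 [-0.992 -0.095 -0.078]
1.19 -135 20 1 -80 3.4 [ 0.19   1.167  0.94  -0.651  2.088  0.983] [ 0.146  0.92   1.38   0.542  2.151 -0.144] 0.069 0.56 0.5 [-0.94   0.298 -0.169]
1.19 -120 40 1 -60 3.4 [ 0.212  0.847  1.301 -0.606  1.651  0.898] [ 0.127  0.93   1.418  0.572  2.168 -0.295] 0.065 0.63 0.48 [-0.938  0.332 -0.101]
1.19
[... 1980 characters left out ...]
  0.903  1.241 -0.762] [ 0.442  1.022  1.251 -0.326  2.32   0.433] 0.064 0.74 0.33 [-0.775 -0.626 -0.09 ]
1.24 90 50 -1 80 2.6 [-0.414  0.543  1.705  0.659  1.289 -0.734] [ 0.542  0.994  1.303 -0.502  2.251  0.511] 0.064 0.86 0.4 [-0.597 -0.797 -0.093]
1.25 -135 40 1 -80 3.4 [ 0.152  0.92   1.174 -0.483  1.786  1.018] [ 0.013  0.903  1.529  0.77   2.079 -0.154] 0.061 0.76 0.57 [-0.801  0.598 -0.039]
1.25 -105 50 1 -40 3.4 [ 0.214  0.659  1.523 -0.622  1.371  0.734] [ 0.165  0.951  1.393  0.487  2.218 -0.52 ] 0.064 0.62 0.43 [-0.973  0.217 -0.084]
1.25 90 20 -1 100 2.8 [-0.545  0.839  1.558  0.937  1.65  -0.95 ] [ 0.424  0.995  1.237 -0.304  2.28   0.304] 0.069 1.0 0.37 [-0.78  -0.602 -0.172]
```

```bash
cat > plan2.py <<'E'
from kin import *
loadpar(); np.set_printoptions(precision=3,suppress=True)
G=.024
bk=np.array([.587,.027,.042]); tray=np.array([.398,.232,.012])
res=[]
for hd in (-90,-100,-110):
  for p in (25,35):
      M=tool(np.radians(hd),np.radians(p),1)
      S=[q for q in iks(bk+M[:,0]*G,M) if ok(q)]
      if not S: continue
      b=M.T@np.array([0,0,1.])
      for chi in (-29,151,-10,-50,170,130):
          tl=np.radians(118)
          m=np.array([np.sin(tl)*np.cos(np.radians(chi)),np.sin(tl)*np.sin(np.radians(chi)),np.cos(tl)])
          mid=tray.copy(); mid[2]=0.065+.035*abs(m[2])+.027*np.sin(tl); mid[:2]-=m[:2]*.045
          R0,_=R.align_vectors([m],[b]);
          for th in np.arange(0,2*np.pi,.1):
            M2=(R.from_rotvec(m*th)*R0).as_matrix()
            x=M2[:,0]
            low=min((mid-x*s)[2]-.045*np.sqrt(max(0,1-x[2]**2)) for s in (.054,.15,.25))
            for q2 in iks(mid+x*G,M2):
              if not ok(q2,.1): continue
              q1=min(S,key=lambda a:np.abs(a-q2).max())
              res.append((low,hd,p,chi,round(th,1),q1,q2,margin(q1),margin(q2),x,np.abs(q1-q2).max(),(R.from_matrix(M2)*R.from_matrix(M).inv()).as_rotvec()))
res.sort(key=lambda r:-r[0])
seen={}
for r in res:
    k=(r[1],r[2],r[3]); seen[k]=seen.get(k,0)+1
    if seen[k]>2: continue
    print(round(r[0],3),*r[1:5],r[5],r[6],round(r[7],2),round(r[8],2),r[9],round(r[10],2),r[11])
E
python3 plan2.py
```

```text
0.102 -90 25 -50 4.4 [ 0.364  0.821  1.519 -1.013  1.509  0.833] [-0.012  0.382  1.91   0.653  1.563 -0.966] 0.23 0.66 [-0.512  0.613 -0.602] 1.8 [1.963 0.711 0.431]
0.102 -110 25 -50 4.4 [ 0.297  0.956  1.271 -0.826  1.746  0.873] [-0.012  0.382  1.91   0.653  1.563 -0.966] 0.41 0.66 [-0.512  0.613 -0.602] 1.84 [2.092 0.366 0.639]
0.102 -100 25 -50 4.4 [ 0.334  0.889  1.393 -0.916  1.629  0.847] [-0.012  0.382  1.91   0.653  1.563 -0.966] 0.32 0.66 [-0.512  0.613 -0.602] 1.81 [2.033 0.542 0.536]
0.102 -90 25 -10 4.1 [ 0.364  0.821  1.519 -1.013  1.509  0.833] [ 0.183  0.558  1.651  0.307  1.811 -1.28 ] 0.23 0.84 [-0.784  0.153 -0.602] 2.11 [1.679 1.386 0.849]
0.102 -100 25 -10 4.1 [ 0.334  0.889  1.393 -0.916  1.629  0.847] [ 0.183  0.558  1.651  0.307  1.811 -1.28 ] 0.32 0.84 [-0.784  0.153 -0.602] 2.13 [1.819 1.252 0.946]
0.102 -110 25 -10 4.1 [ 0.297  0.956  1.271 -0.826  1.746  0.873] [ 0.183  0.558  1.651  0.307  1.811 -1.28 ] 0.41 0.84 [-0.784  0.153 -0.602] 2.15 [1.952 1.107 1.04 ]
0.102 -90 25 130 5.5 [ 0.364  0.821  1.519 -1.013  1.509  0.833] [ 0.806  0.284  2.045 -0.987  
[... 10275 characters left out ...]
.36 [-2.365  1.25   1.607]
0.015 -110 35 151 3.7 [ 0.267  0.845  1.355 -0.733  1.616  0.849] [-2.248  1.962  2.461  0.752  0.635 -1.197] 0.51 0.11 [0.877 0.444 0.185] 2.51 [-2.365  1.25   1.607]
-0.001 -90 25 151 3.6 [ 0.364  0.821  1.519 -1.013  1.509  0.833] [-0.299  0.921  2.381  2.101  1.907 -0.571] 0.23 0.19 [0.741 0.623 0.25 ] 3.11 [-2.41   0.541  1.424]
-0.001 -100 25 151 3.6 [ 0.334  0.889  1.393 -0.916  1.629  0.847] [-0.299  0.921  2.381  2.101  1.907 -0.571] 0.32 0.19 [0.741 0.623 0.25 ] 3.02 [-2.413  0.768  1.492]
-0.001 -110 25 151 3.6 [ 0.297  0.956  1.271 -0.826  1.746  0.873] [-0.299  0.921  2.381  2.101  1.907 -0.571] 0.41 0.19 [0.741 0.623 0.25 ] 2.93 [-2.399  1.002  1.552]
```

```bash
cat > to.py <<'E'
from kin import *
loadpar(); np.set_printoptions(precision=3,suppress=True)
def delta(pos,M):
    s=read_state(); M0=R.from_euler('xyz',s['orientation'])
    rv=(R.from_matrix(M)*M0.inv()).as_rotvec(); d=(np.asarray(pos)-s['position'])*100
    S=[q for q in iks(np.asarray(pos),M) if ok(q,.01)]
    b=min(S,key=lambda a:np.abs(a-s['q']).max()) if S else None
    print('t',round(s['t'],2),'d cm',d,'rot',rv,'rows>=',max(np.abs(d).max()/5,np.linalg.norm(rv)/.15).round(1),'q',b)
E
cat > g1.py <<'E'
from to import *
import sys
M=tool(np.radians(-100),np.radians(30),1); bk=np.array([.587,.027,.042]); x=M[:,0]
for back in map(float,sys.argv[1:]): delta(bk+x*(.024-back),M)
E
python3 g1.py .11 0
```

```text
t 2.1 d cm [ -0.48   -5.343 -17.758] rot [-0.353  0.355 -0.33 ] rows>= 4.0 q [ 0.431  0.855  1.261 -0.806  1.733  0.778]
t 2.1 d cm [ -2.135 -14.725 -23.258] rot [-0.353  0.355 -0.33 ] rows>= 4.7 q [ 0.318  0.835  1.429 -0.868  1.566  0.826]
```

```bash
python3 -m inch '{"translation":[[-0.1,-1,-3.5],[-0.1,-1,-3.5],[-0.1,-1,-3.5],[-0.1,-1.1,-3.5],[-0.1,-1.1,-3.5]],"delta_rot":[[-0.08,0.08,-0.07],[-0.07,0.07,-0.07],[-0.07,0.07,-0.07],[-0.07,0.07,-0.06],[-0.06,0.06,-0.06]],"hand":[100,100,100,100,100]}'; python3 g1.py .11 0
python3 - <<'E'
from h import *
s=snapshot('scene');t=snapshot('top')
crop('s',s,150,130,350,270,4,'pics/d1.png')
crop('s',t,180,90,350,220,4,'pics/d2.png')
E
```

```text
t: 2.6
position: [0.6006, 0.115, 0.0892]
orientation: [-1.564, 0.522, -1.731]
wrist_force: [1.0, 0.9, 0.3]
gripper_width: 1.0
t 2.6 d cm [-0.066 -1.469 -0.422] rot [ 0.002  0.005 -0.011] rows>= 0.3 q [ 0.431  0.855  1.261 -0.806  1.733  0.778]
t 2.6 d cm [ -1.72  -10.851  -5.922] rot [ 0.002  0.005 -0.011] rows>= 2.2 q [ 0.318  0.835  1.429 -0.868  1.566  0.826]
```

View pics/d1.png

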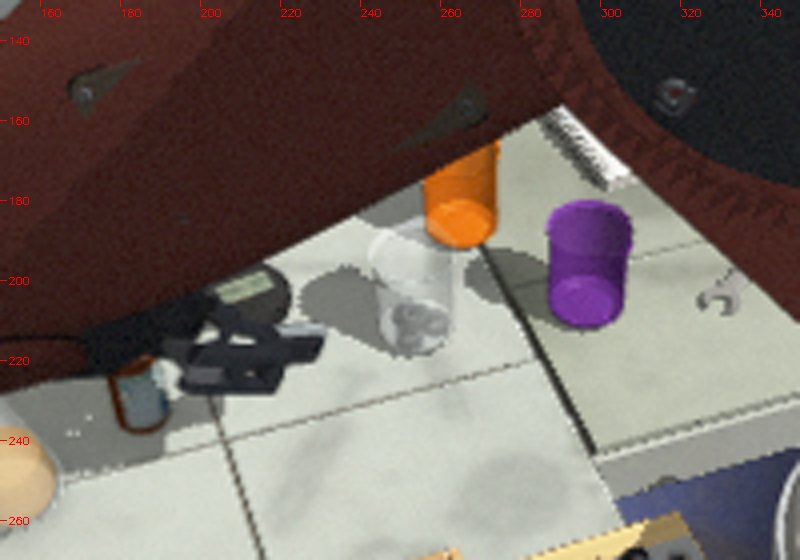

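View pics/d2.png

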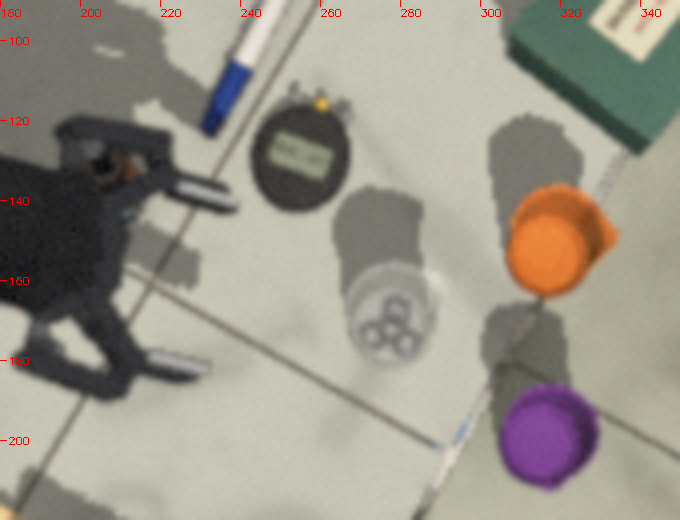

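Run:
```python
from h import *
t=cv2.imread('pics/top0.png'); s=cv2.imread('pics/scene0.png')
crop('t',t,180,100,270,160,8,'pics/e1.png')
crop('s',s,160,190,230,250,8,'pics/e2.png')
```

```text
(no output)
```

View pics/e1.png

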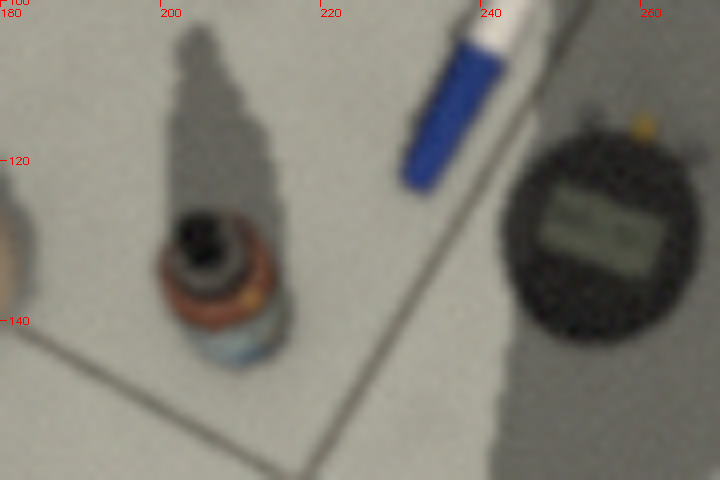

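View pics/e2.png

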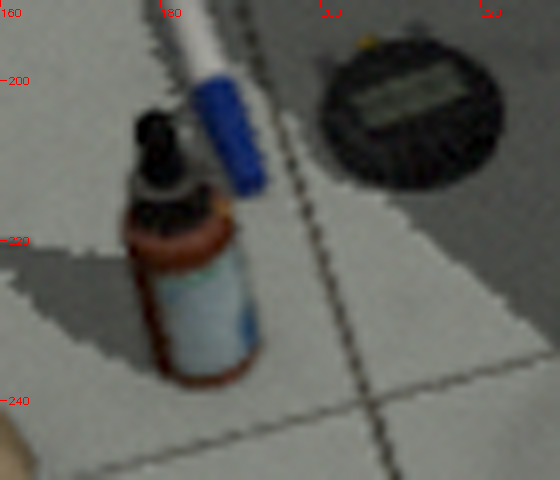

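```bash
python3 - <<'E'
from h import *
np.set_printoptions(precision=3,suppress=True)
print(tri(('top',204.5,128),('scene',179,204)), tri(('top',207,133),('scene',180.5,216)), at('top',209,139,0),at('scene',185,235,0))
p=at('top',255,129,.015); print(p)
E
python3 log.py
```

```text
(array([0.669, 0.186, 0.095]), np.float64(0.0009229612728703126)) (array([0.669, 0.187, 0.056]), np.float64(0.005043641999243756)) [0.667 0.188 0.   ] [0.663 0.194 0.   ]
[0.688 0.079 0.015]
t 2.7 q [ 0.4483  0.8807  1.2519 -0.8021  1.7429  0.7795] p [0.5936 0.1104 0.0739] x [-0.1525 -0.8592 -0.4884] z [ 0.9861 -0.1651 -0.0174] F [-2.2 -1.4 -3.6] g 1.001
```

```bash
sed -i 's/-100),np.radians(30)/-82),np.radians(33)/' g1.py; python3 -m inch '{"translation":[[-1,0,2.5],[-2,0,1],[-2,0,0]],"delta_rot":[[0,0,0],[0,0,0.1],[0,0,0.1]],"hand":[90,85,85]}'; python3 log.py; python3 g1.py .09 0
```

```text
t: 3.0
position: [0.5453, 0.1086, 0.1077]
orientation: [-1.589, 0.511, -1.543]
wrist_force: [-0.9, 0.2, 1.1]
gripper_width: 0.851
t 3.0 q [ 0.5222  0.6623  1.538  -0.8773  1.6175  0.7597] p [0.5453 0.1086 0.1077] x [ 0.0246 -0.8721 -0.4887] z [ 0.9992  0.037  -0.0158] F [-0.9  0.2  1.1] g 0.851
t 3.0 d cm [ 3.395 -2.681 -2.977] rot [ 0.066 -0.01   0.102] rows>= 0.8 q [ 0.465  0.643  1.597 -0.929  1.443  0.724]
t 3.0 d cm [  4.445 -10.156  -7.879] rot [ 0.066 -0.01   0.102] rows>= 2.0 q [ 0.349  0.682  1.662 -1.013  1.313  0.761]
```

```bash
python3 -m inch '{"translation":[[2,-1.3,-1.5],[1.4,-1.4,-1.5],[0,0,0]],"delta_rot":[[0.03,0,0.05],[0.03,0,0.05],[0,0,0]],"hand":[85,85,85]}'; python3 log.py; python3 g1.py .09 0
python3 - <<'E'
from h import *
s=snapshot('scene');t=snapshot('top')
crop('s',s,150,130,350,270,4,'pics/d3.png')
crop('s',t,180,90,350,220,4,'pics/d4.png')
E
```

```text
t: 3.3
position: [0.5775, 0.0849, 0.0855]
orientation: [-1.571, 0.578, -1.418]
wrist_force: [0.4, -0.0, 0.4]
gripper_width: 0.853
t 3.3 q [ 0.472   0.6235  1.6076 -0.9304  1.4432  0.7136] p [0.5775 0.0849 0.0855] x [ 0.1274 -0.8279 -0.5462] z [ 0.9884  0.1521 -0.    ] F [ 0.4 -0.   0.4] g 0.853
t 3.3 d cm [ 0.181 -0.309 -0.76 ] rot [-0.002 -0.    -0.013] rows>= 0.2 q [ 0.465  0.643  1.597 -0.929  1.443  0.724]
t 3.3 d cm [ 1.232 -7.784 -5.662] rot [-0.002 -0.    -0.013] rows>= 1.6 q [ 0.349  0.682  1.662 -1.013  1.313  0.761]
```

View pics/d3.png

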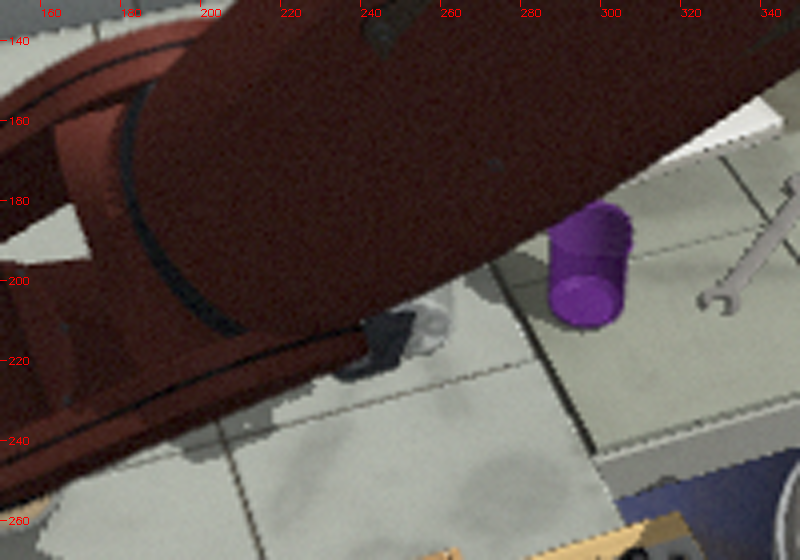

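View pics/d4.png

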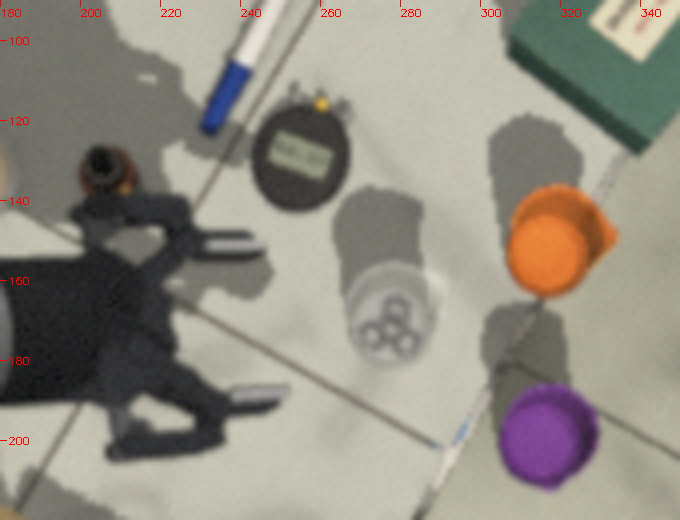

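```bash
python3 -m inch '{"translation":[[0.4,-2.6,-1.9],[0.4,-2.6,-1.9],[0.3,-2.3,-1.7],[0,0,0]],"delta_rot":[[0,0,0],[0,0,0],[0,0,0],[0,0,0]],"hand":[85,85,85,85]}'; python3 log.py; python3 g1.py 0
python3 - <<'E'
from h import *
t=snapshot('top')
crop('s',t,180,90,350,220,4,'pics/d5.png')
E
```

```text
t: 3.8
position: [0.5947, 0.0151, 0.0398]
orientation: [-1.547, 0.58, -1.406]
wrist_force: [0.0, -0.2, -0.9]
gripper_width: 0.848
t 3.8 q [ 0.36    0.6613  1.6636 -1.0143  1.3112  0.7623] p [0.5947 0.0151 0.0398] x [ 0.1371 -0.8253 -0.5479] z [0.9884 0.1507 0.0203] F [ 0.  -0.2 -0.9] g 0.848
t 3.8 d cm [-0.488 -0.799 -1.089] rot [-0.007  0.019 -0.012] rows>= 0.2 q [ 0.349  0.682  1.662 -1.013  1.313  0.761]
```

View pics/d5.png

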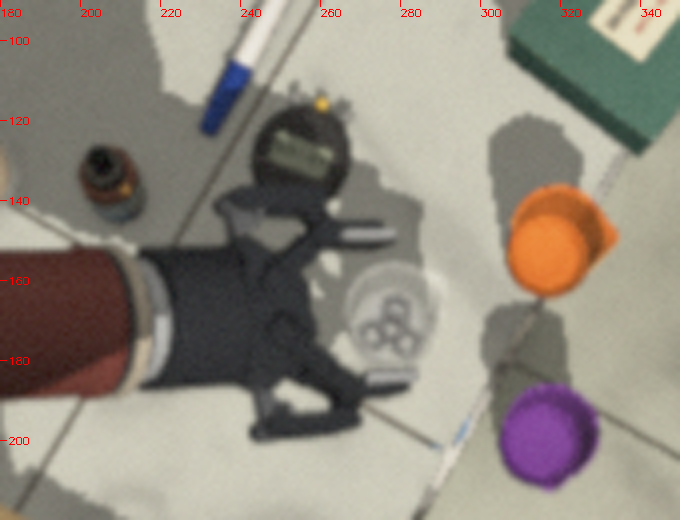

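```bash
python3 -m inch '{"translation":[[-0.6,-0.8,-0.9],[0,0,0],[0,0,0],[0,0,0],[0,0,0]],"delta_rot":[[0,0.015,-0.01],[0,0,0],[0,0,0],[0,0,0],[0,0,0]],"hand":[85,60,40,30,30]}' 40; python3 log.py; python3 g1.py 0
python3 - <<'E'
from h import *
t=snapshot('top');s=snapshot('scene')
crop('s',t,180,90,350,220,4,'pics/d6.png')
crop('s',s,150,130,350,270,4,'pics/d7.png')
E
```

```text
t: 4.35
position: [0.5924, 0.0128, 0.0362]
orientation: [-1.553, 0.584, -1.417]
wrist_force: [0.6, 1.1, -1.0]
gripper_width: 0.582
t 4.35 q [ 0.3558  0.6652  1.6639 -1.0084  1.3102  0.7614] p [0.5924 0.0128 0.0362] x [ 0.1279 -0.8245 -0.5513] z [0.9895 0.1436 0.0149] F [ 0.6  1.1 -1. ] g 0.582
t 4.35 d cm [-0.261 -0.576 -0.723] rot [-0.01   0.014 -0.005] rows>= 0.1 q [ 0.349  0.682  1.662 -1.013  1.313  0.761]
```

View pics/d6.png

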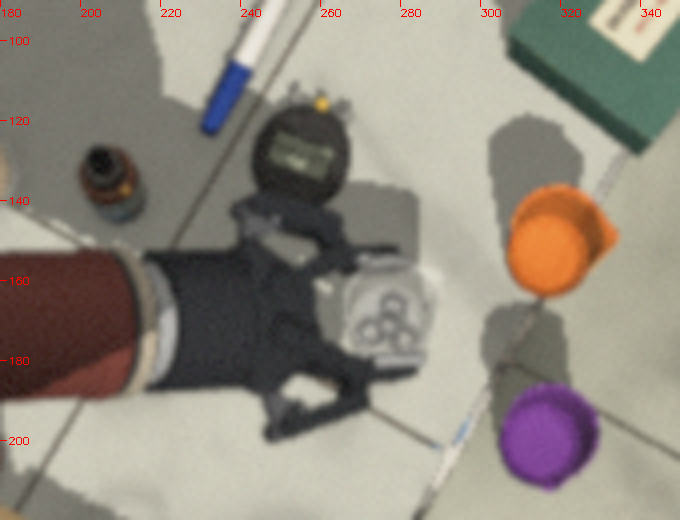

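View pics/d7.png

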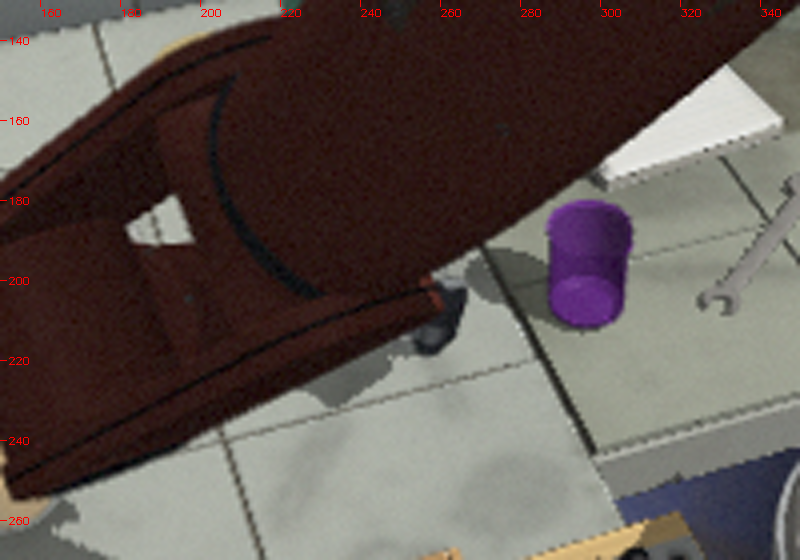

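```bash
cat > grasp.json <<'E'
{"p":[0.5924,0.0128,0.0362],"o":[-1.553,0.584,-1.417]}
E
cat > pour.py <<'E'
from to import *
import sys
g=json.load(open('grasp.json')); M0=R.from_euler('xyz',g['o']).as_matrix()
b=M0.T@np.array([0,0,1.]); off=np.array([-.024,0,0])-.014*b   # mid in tool frame
tray=np.array([.398,.232,.012])
def pose(chi,tl,th,dm=.045,zlow=.065):
    m=np.array([np.sin(tl)*np.cos(chi),np.sin(tl)*np.sin(chi),np.cos(tl)])
    mid=tray.copy(); mid[2]=zlow+.035*max(0,-m[2])+.027*np.sin(tl); mid[:2]-=m[:2]/np.linalg.norm(m[:2])*dm
    # base rotation: tilt about horizontal axis
    M2=R.from_rotvec(m*th).as_matrix()@R.from_rotvec(tl*np.array([-np.sin(chi),np.cos(chi),0])).as_matrix()@M0
    return mid-M2@off,M2,mid
if __name__=='__main__':
    print(at('top',188,253.5,.046),at('scene',258,298,.046) )
    for chi in (-29,):
      for th in np.arange(-3,3.2,.3):
        p,M2,mid=pose(np.radians(chi),np.radians(120),th); x=M2[:,0]
        S=[q for q in iks(p,M2) if ok(q,.1)]
        gp=mid
        low=min((gp-x*s)[2]-.045*np.sqrt(max(0,1-x[2]**2)) for s in (.054,.15,.25))
        for q in S: print(chi,round(th,1),q,round(margin(q),2),x,'low',round(low,3),(R.from_matrix(M2)*R.from_matrix(M0).inv()).as_rotvec())
E
python3 pour.py; python3 -m inch '{"translation":[[0,0,2],[0,0,4],[0,0,4],[0,0,2]],"delta_rot":[[0,0,0],[0,0,0],[0,0,0],[0,0,0]],"hand":[30,30,30,30]}'; python3 log.py
```

```text
[0.399 0.227 0.046] [0.388 0.235 0.046]
-29 -0.3 [ 0.404  1.114  1.176  0.021  2.443 -0.591] 0.21 [-0.925 -0.38   0.021] low 0.056 [ 0.732  1.968 -0.181]
-29 -0.0 [ 0.336  0.987  1.27   0.144  2.282 -0.673] 0.37 [-0.961 -0.221 -0.167] low 0.071 [ 1.015  1.832 -0.   ]
-29 0.3 [ 0.256  0.858  1.388  0.26   2.121 -0.789] 0.53 [-0.948 -0.021 -0.316] low 0.08 [1.281 1.664 0.181]
-29 0.6 [ 0.163  0.738  1.522  0.381  1.97  -0.938] 0.68 [-0.889  0.201 -0.412] low 0.087 [1.526 1.464 0.361]
-29 0.9 [ 0.061  0.639  1.661  0.513  1.843 -1.121] 0.81 [-0.787  0.426 -0.447] low 0.09 [1.749 1.235 0.538]
-29 1.2 [-0.047  0.574  1.795  0.658  1.749 -1.339] 0.77 [-0.652  0.633 -0.417] low 0.087 [1.947 0.976 0.71 ]
-29 1.5 [-0.154  0.556  1.914  0.812  1.699 -1.589] 0.66 [-0.496  0.805 -0.325] low 0.081 [2.117 0.689 0.876]
-29 1.8 [-0.249  0.597  2.005  0.965  1.7   -1.863] 0.56 [-0.333  0.926 -0.18 ] low 0.071 [2.256 0.375 1.034]
-29 2.1 [-0.318  0.704  2.057  1.106  1.755 -2.148] 0.51 [-0.178  0.984  0.007] low 0.059 [2.359 0.035 1.182]
-29 2.4 [-0.345  0.865  2.062  1.233  1.866 -2.43 ] 0.25 [-0.044  0.975  0.217] low 0.008 [ 2.423 -0.33   1.316]
t: 4.85
position: [0.588, 0.0118, 0.1538]
orientation: [-1.567, 0.583, -1.425]
wrist_force: [0.4, 0.5, -1.2]
gripper_width: 0.583
t 4.85 q [ 0.3562  0.4594  1.6873 -0.9721  1.4162  0.5948] p [0.588  0.0118 0.1538] x [ 0.1214 -0.8257 -0.5509] z [0.9896 0.1437 0.0028] F [ 0.4  0.5 -1.2] g 0.583
```

```bash
cat > p1.py <<'E'
from pour import *
import sys
# args: tilt deg, th, dm, zlow
a=list(map(float,sys.argv[1:]))
p,M2,mid=pose(np.radians(-29),np.radians(a[0]),a[1],a[2],a[3]); delta(p,M2)
s=read_state(); M=R.from_euler('xyz',s['orientation']).as_matrix()
print('now mid',s['position']+M@off,'axis',M@b,'tilt',np.degrees(np.arccos((M@b)[2])),'F',s['wrist_force'].round(1),'g',s['gripper_width'])
E
python3 p1.py 0 0 .045 .14; python3 p1.py 60 .3 .045 .12
```

```text
t 4.85 d cm [   nan    nan -1.306] rot [ 0.002 -0.012 -0.   ] rows>= nan q None
now mid [0.585 0.032 0.153] axis [0.012 0.002 1.   ] tilt 0.6936188889717377 F [ 0.4  0.5 -1.2] g 0.5827350344813345
t 4.85 d cm [-22.713  22.766  -2.427] rot [0.644 0.822 0.267] rows>= 7.2 q [ 0.51   0.298  1.722 -0.137  1.624 -0.18 ]
now mid [0.585 0.032 0.153] axis [0.012 0.002 1.   ] tilt 0.6936188889717377 F [ 0.4  0.5 -1.2] g 0.5827350344813345pour.py:8: RuntimeWarning: invalid value encountered in divide
  mid=tray.copy(); mid[2]=zlow+.035*max(0,-m[2])+.027*np.sin(tl); mid[:2]-=m[:2]/np.linalg.norm(m[:2])*dm
```

```bash
python3 -m inch '{"translation":[[-2.8,2.8,-0.3],[-2.8,2.8,-0.3],[-2.8,2.8,-0.3],[-2.8,2.8,-0.3],[-2.8,2.8,-0.3]],"delta_rot":[[0.08,0.1,0.03],[0.08,0.1,0.03],[0.08,0.1,0.03],[0.08,0.1,0.03],[0.08,0.1,0.03]],"hand":[30,30,30,30,30]}'; python3 log.py;python3 p1.py 60 .3 .045 .12
```

```text
t: 5.35
position: [0.4449, 0.1561, 0.1426]
orientation: [-2.33, 0.996, -1.829]
wrist_force: [1.0, -0.9, -1.6]
gripper_width: 0.58
t 5.35 q [ 0.4608  0.2853  1.7309 -0.4219  1.5327  0.0645] p [0.4449 0.1561 0.1426] x [-0.1391 -0.5259 -0.8391] z [ 0.8488  0.3731 -0.3745] F [ 1.  -0.9 -1.6] g 0.58
t 5.35 d cm [-8.403  8.341 -1.304] rot [0.233 0.304 0.115] rows>= 2.7 q [ 0.51   0.298  1.722 -0.137  1.624 -0.18 ]
now mid [0.441 0.173 0.152] axis [ 0.515 -0.342  0.786] tilt 38.17121405594595 F [ 1.  -0.9 -1.6] g 0.5799961662267247
```

```bash
python3 -m inch '{"translation":[[-2.8,2.8,-0.4],[-2.8,2.8,-0.4],[-2.8,2.7,-0.4],[0,0,0]],"delta_rot":[[0.08,0.1,0.04],[0.08,0.1,0.04],[0.07,0.1,0.04],[0,0,0]],"hand":[30,30,30,30]}'; python3 log.py;python3 p1.py 60 .3 .045 .12;python3 p1.py 95 .5 .045 .08
python3 - <<'E'
from h import *
t=snapshot('top');s=snapshot('scene')
crop('s',t,100,160,300,310,4,'pics/f1.png')
crop('s',s,150,200,350,350,4,'pics/f2.png')
E
```

```text
t: 5.75
position: [0.3559, 0.2444, 0.132]
orientation: [-3.101, 1.053, -2.368]
wrist_force: [0.5, -0.5, -2.0]
gripper_width: 0.581
t 5.75 q [ 0.5169  0.2919  1.7243 -0.1264  1.6288 -0.1913] p [0.3559 0.2444 0.132 ] x [-0.3542 -0.3461 -0.8688] z [ 0.6491  0.5778 -0.4948] F [ 0.5 -0.5 -2. ] g 0.581
t 5.75 d cm [ 0.489 -0.497 -0.241] rot [-0.012 -0.009 -0.011] rows>= 0.1 q [ 0.51   0.298  1.722 -0.137  1.624 -0.18 ]
now mid [0.354 0.259 0.146] axis [ 0.766 -0.417  0.488] tilt 60.76603129168504 F [ 0.5 -0.5 -2. ] g 0.5812595368471218
t 5.75 d cm [-0.19   0.279 -4.038] rot [0.454 0.43  0.034] rows>= 4.2 q [ 0.271  0.507  1.636  0.199  1.75  -0.709]
now mid [0.354 0.259 0.146] axis [ 0.766 -0.417  0.488] tilt 60.76603129168504 F [ 0.5 -0.5 -2. ] g 0.5812595368471218
```

View pics/f1.png

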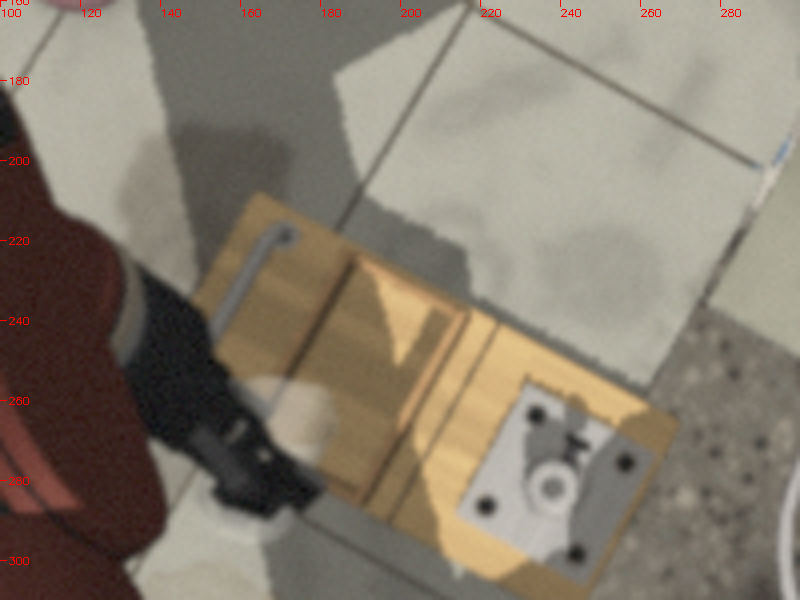

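View pics/f2.png

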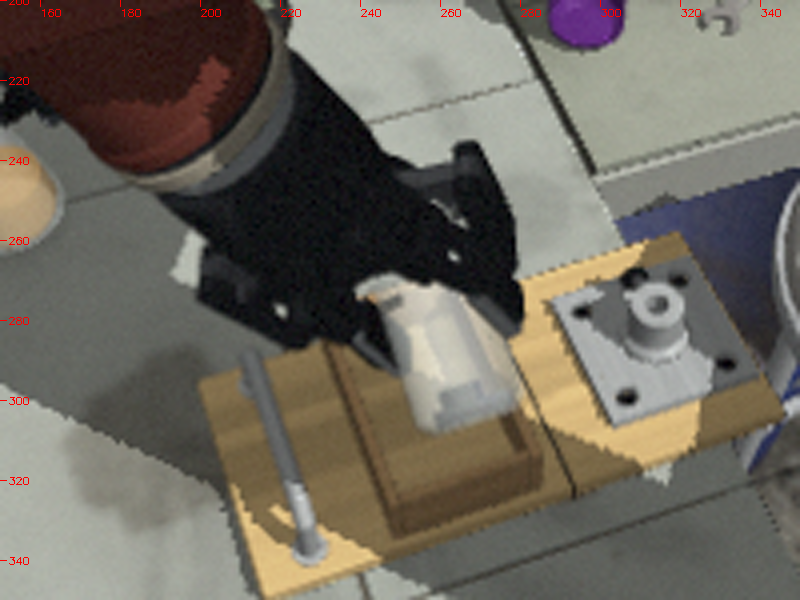

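```bash
cat > mo.py <<'E'
from pour import *
s=read_state(); M=R.from_euler('xyz',s['orientation']).as_matrix(); mid=s['position']+M@off; a=M@b
n=np.cross(a,[0,0,1]); n/=np.linalg.norm(n); k=np.cross(n,a)
for nm,c,r in (('mouth',mid+.035*a,.027),('base',mid-.035*a,.0255)):
    for cm in('top','scene'):
        print(nm,cm,proj(cm,c).round(0),[proj(cm,c+r*(np.cos(t)*n+np.sin(t)*k)).round(0).tolist() for t in np.arange(0,6.2,np.pi/2)])
E
python3 mo.py
```

```text
mouth top [170. 261.] [[182.0, 268.0], [164.0, 268.0], [158.0, 255.0], [176.0, 255.0]]
mouth scene [255. 265.] [[270.0, 261.0], [257.0, 263.0], [240.0, 270.0], [253.0, 268.0]]
base top [158. 288.] [[170.0, 294.0], [153.0, 295.0], [147.0, 282.0], [164.0, 282.0]]
base scene [268. 304.] [[282.0, 299.0], [270.0, 303.0], [254.0, 309.0], [265.0, 305.0]]
```

```bash
python3 -m inch '{"translation":[[0,0.1,-1],[0,0.1,-1],[0,0.1,-1],[0,0,-0.8],[0,0,0]],"delta_rot":[[0.1,0.1,0.01],[0.1,0.1,0.01],[0.1,0.1,0.01],[0.1,0.1,0.01],[0.05,0.04,0]],"hand":[30,30,30,30,30]}'; python3 log.py;python3 p1.py 110 .5 .045 .065; python3 p1.py 122 .5 .045 .065
```

```text
t: 6.35
position: [0.3622, 0.2446, 0.0952]
orientation: [2.182, 0.795, 3.132]
wrist_force: [-0.2, 0.0, -1.1]
gripper_width: 0.58
t 6.35 q [ 0.2635  0.5152  1.6168  0.194   1.7634 -0.7248] p [0.3622 0.2446 0.0952] x [-0.7006  0.007  -0.7135] z [ 0.4174  0.815  -0.4019] F [-0.2  0.  -1.1] g 0.58
t 6.35 d cm [-1.226  0.496 -1.039] rot [ 0.118  0.229 -0.007] rows>= 1.7 q [ 0.218  0.676  1.538  0.287  1.903 -0.824]
now mid [0.367 0.251 0.114] axis [ 0.875 -0.475 -0.091] tilt 95.23787550257532 F [-0.2  0.  -1.1] g 0.5803374957920743
t 6.35 d cm [-1.534  0.667 -0.475] rot [ 0.219  0.413 -0.007] rows>= 3.1 q [ 0.192  0.797  1.465  0.35   2.042 -0.895]
now mid [0.367 0.251 0.114] axis [ 0.875 -0.475 -0.091] tilt 95.23787550257532 F [-0.2  0.  -1.1] g 0.5803374957920743
```

```bash
python3 -m inch '{"translation":[[-0.6,0.25,-0.5],[-0.6,0.25,-0.5],[-0.2,0.1,0.1],[-0.1,0.1,0.2],[0,0,0]],"delta_rot":[[0.06,0.11,0],[0.06,0.11,0],[0.05,0.1,0],[0.05,0.1,0],[0,0,0]],"hand":[30,30,30,30,30]}'; python3 log.py;python3 p1.py 122 .5 .045 .065
python3 - <<'E'
from h import *
t=snapshot('top');s=snapshot('scene')
crop('s',t,100,160,300,310,4,'pics/f3.png')
crop('s',s,150,200,350,350,4,'pics/f4.png')
E
```

```text
t: 6.85
position: [0.3514, 0.2455, 0.0857]
orientation: [1.962, 0.348, 3.0]
wrist_force: [-0.1, -0.7, -2.4]
gripper_width: 0.585
t 6.85 q [ 0.1811  0.8211  1.447   0.3436  2.0533 -0.9008] p [0.3514 0.2455 0.0857] x [-0.9304  0.133  -0.3414] z [ 0.2598  0.8965 -0.3587] F [-0.1 -0.7 -2.4] g 0.585
t 6.85 d cm [-0.455  0.568  0.477] rot [ 0.    -0.016  0.002] rows>= 0.1 q [ 0.192  0.797  1.465  0.35   2.042 -0.895]
now mid [0.363 0.248 0.101] axis [ 0.732 -0.412 -0.542] tilt 122.80116474477826 F [-0.1 -0.7 -2.4] g 0.5850693799931823
```

View pics/f3.png

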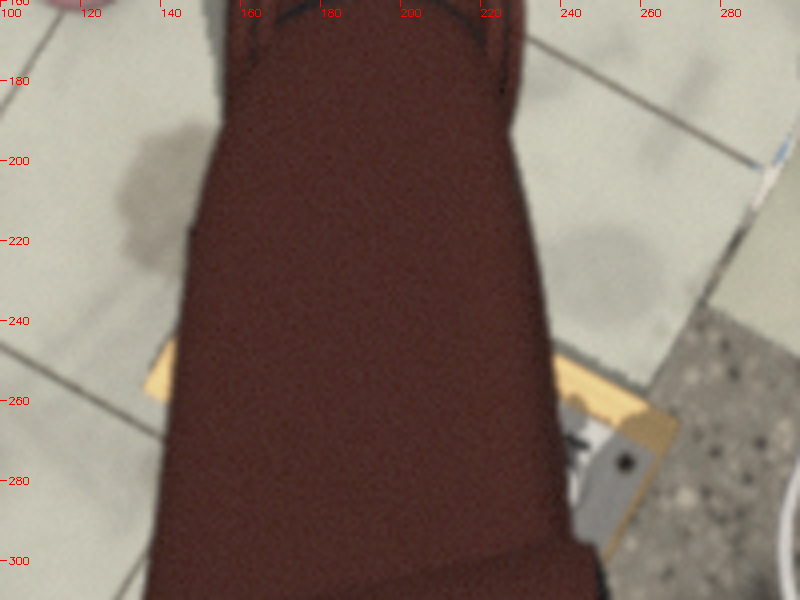

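View pics/f4.png

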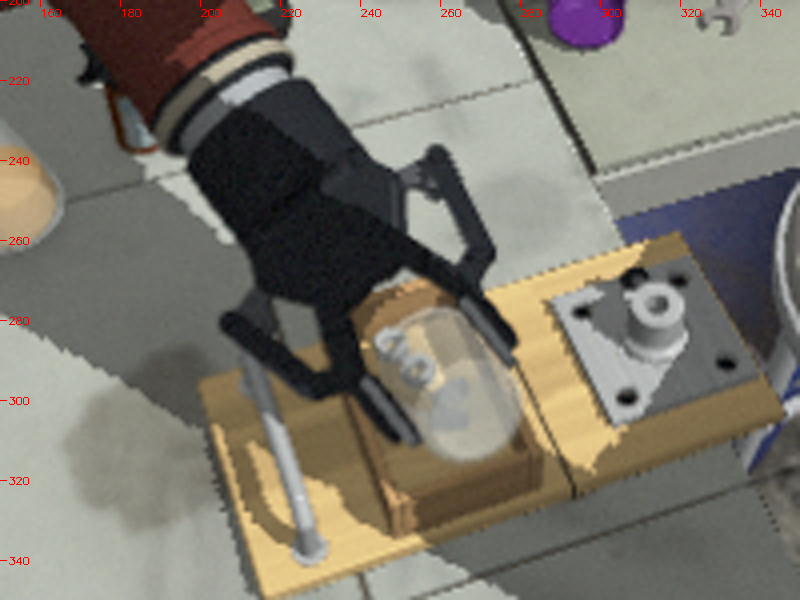

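```bash
python3 -m inch '{"translation":[[-0.2,0.2,0.3],[-0.2,0.2,0.3],[0,0,0.2],[0,0,0.2],[0,0,0]],"delta_rot":[[0.04,0.06,0],[0.04,0.06,0],[0.04,0.06,0],[0,0,0],[0,0,0]],"hand":[30,30,30,30,30]}';python3 p1.py 135 .5 .045 .065
python3 - <<'E'
from h import *
s=snapshot('scene')
crop('s',s,200,230,320,350,6,'pics/f5.png')
E
```

```text
t: 7.45
position: [0.3519, 0.2515, 0.1035]
orientation: [1.867, 0.182, 2.98]
wrist_force: [0.5, 0.0, 0.0]
gripper_width: 0.585
t 7.45 d cm [-0.805  0.133 -0.822] rot [-0.006  0.032 -0.002] rows>= 0.2 q [ 0.177  0.928  1.393  0.415  2.188 -0.96 ]
now mid [0.366 0.252 0.118] axis [ 0.642 -0.337 -0.689] tilt 133.5502997011682 F [0.5 0.  0. ] g 0.5851875545264219
```

View pics/f5.png

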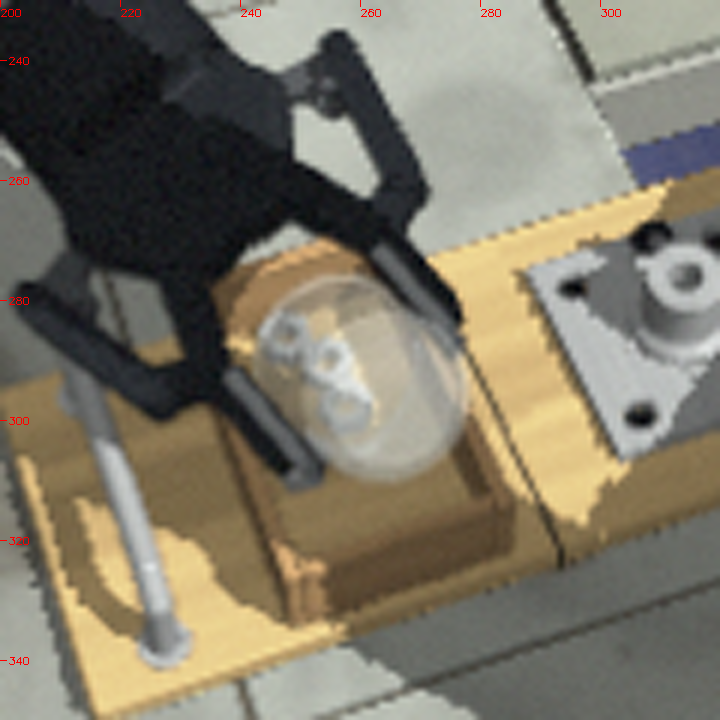

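```bash
python3 -m inch '{"translation":[[0,0,0],[0,0,2],[-1,0.5,3],[-1,0.5,4]],"delta_rot":[[0,0,0],[0,0,0],[0,0,0],[0,0,0]],"hand":[30,30,30,30]}'
python3 - <<'E'
from h import *
s=snapshot('scene')
crop('s',s,200,230,320,350,6,'pics/f6.png')
E
```

```text
t: 7.9
position: [0.3304, 0.2614, 0.1938]
orientation: [1.872, 0.186, 2.98]
wrist_force: [1.1, 0.2, -0.2]
gripper_width: 0.576
```

View pics/f6.png

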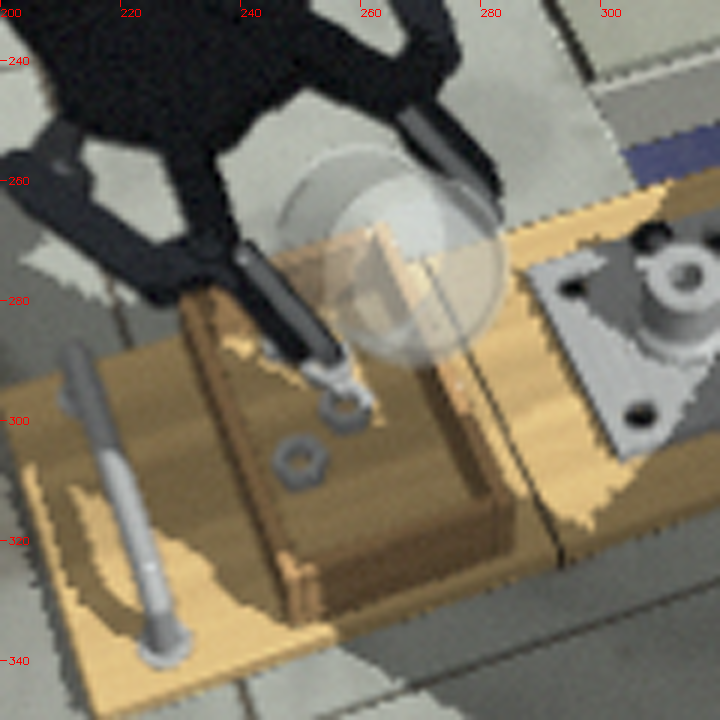

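```bash
cat > back.py <<'E'
from pour import *
import sys
delta([.5905,.0128,float(sys.argv[1])],M0)
s=read_state(); M=R.from_euler('xyz',s['orientation']).as_matrix(); print(M@b)
E
python3 back.py .16; python3 back.py .0365
```

```text
t 7.95 d cm [ 25.883 -24.965  -4.039] rot [-1.609 -1.697 -0.28 ] rows>= 15.7 q [ 0.357  0.451  1.685 -0.974  1.417  0.596]
[ 0.649 -0.337 -0.682]
t 7.95 d cm [ 25.883 -24.965 -16.389] rot [-1.609 -1.697 -0.28 ] rows>= 15.7 q [ 0.357  0.662  1.669 -1.008  1.31   0.763]
[ 0.649 -0.337 -0.682]
```

```bash
python3 -m inch '{"translation":[[0,0,1],[1,-1,0],[1.5,-1.5,0],[1.5,-1.5,0],[1.5,-1.5,0]],"delta_rot":[[-0.095,-0.1,-0.017],[-0.095,-0.1,-0.017],[-0.095,-0.1,-0.017],[-0.095,-0.1,-0.017],[-0.095,-0.1,-0.017]],"hand":[30,30,30,30,30]}';python3 back.py .16
python3 -m inch '{"translation":[[1.6,-1.6,0],[1.6,-1.6,0],[1.6,-1.6,0],[1.6,-1.6,0],[1.6,-1.6,0]],"delta_rot":[[-0.095,-0.1,-0.017],[-0.095,-0.1,-0.017],[-0.095,-0.1,-0.017],[-0.095,-0.1,-0.017],[-0.095,-0.1,-0.017]],"hand":[30,30,30,30,30]}';python3 back.py .16
```

```text
t: 8.45
position: [0.3873, 0.206, 0.2106]
orientation: [2.367, 0.766, 3.131]
wrist_force: [0.1, 0.8, -1.1]
gripper_width: 0.585
t 8.45 d cm [ 20.318 -19.318  -5.057] rot [-1.118 -1.172 -0.192] rows>= 10.9 q [ 0.357  0.451  1.685 -0.974  1.417  0.596]
[ 0.803 -0.594 -0.046]
t: 8.95
position: [0.4745, 0.1224, 0.2186]
orientation: [-2.742, 1.1, -2.254]
wrist_force: [-0.3, 0.9, -1.1]
gripper_width: 0.58
t 8.95 d cm [ 11.599 -10.96   -5.856] rot [-0.624 -0.63  -0.116] rows>= 6.0 q [ 0.357  0.451  1.685 -0.974  1.417  0.596]
[ 0.583 -0.51   0.632]
```

```bash
python3 -m inch '{"translation":[[2,-1.9,-0.8],[2,-1.9,-0.8],[2,-1.9,-0.8],[2,-1.9,-0.8],[2,-1.9,-0.8]],"delta_rot":[[-0.1,-0.1,-0.02],[-0.1,-0.1,-0.02],[-0.1,-0.1,-0.02],[-0.1,-0.1,-0.02],[-0.1,-0.1,-0.02]],"hand":[30,30,30,30,30]}';python3 back.py .16
```

```text
t: 9.45
position: [0.5824, 0.0272, 0.1894]
orientation: [-1.641, 0.711, -1.443]
wrist_force: [-1.0, -0.0, -0.9]
gripper_width: 0.581
t 9.45 d cm [ 0.807 -1.441 -2.945] rot [-0.115 -0.087 -0.027] rows>= 1.0 q [ 0.357  0.451  1.685 -0.974  1.417  0.596]
[ 0.088 -0.114  0.99 ]
```

```bash
python3 -m inch '{"translation":[[0.4,-0.7,-2],[0.3,-0.6,-2],[0,0,-2],[0,0,0]],"delta_rot":[[-0.06,-0.045,-0.014],[-0.04,-0.03,-0.01],[0,0,0],[0,0,0]],"hand":[30,30,30,30]}';python3 back.py .0365
```

```text
t: 9.85
position: [0.5894, 0.0141, 0.1274]
orientation: [-1.555, 0.595, -1.413]
wrist_force: [-0.1, -0.4, 0.2]
gripper_width: 0.584
t 9.85 d cm [ 0.11  -0.131 -9.095] rot [-0.011 -0.003 -0.005] rows>= 1.8 q [ 0.357  0.662  1.669 -1.008  1.31   0.763]
[ 0.003 -0.011  1.   ]
```

```bash
python3 -m inch '{"translation":[[0.1,-0.1,-3],[0,0,-3],[0,0,-1.5],[0,0,0]],"delta_rot":[[-0.01,0,0],[0,0,0],[0,0,0],[0,0,0]],"hand":[30,30,30,30]}';python3 back.py .0365
python3 - <<'E'
from h import *
t=snapshot('top')
crop('s',t,150,120,350,270,4,'pics/g1.png')
E
```

```text
t: 10.25
position: [0.594, 0.0147, 0.0574]
orientation: [-1.543, 0.587, -1.405]
wrist_force: [-0.4, 0.4, -0.3]
gripper_width: 0.582
t 10.25 d cm [-0.353 -0.192 -2.093] rot [-0.004  0.008 -0.007] rows>= 0.4 q [ 0.357  0.662  1.669 -1.008  1.31   0.763]
[-0.008 -0.004  1.   ]
```

View pics/g1.png

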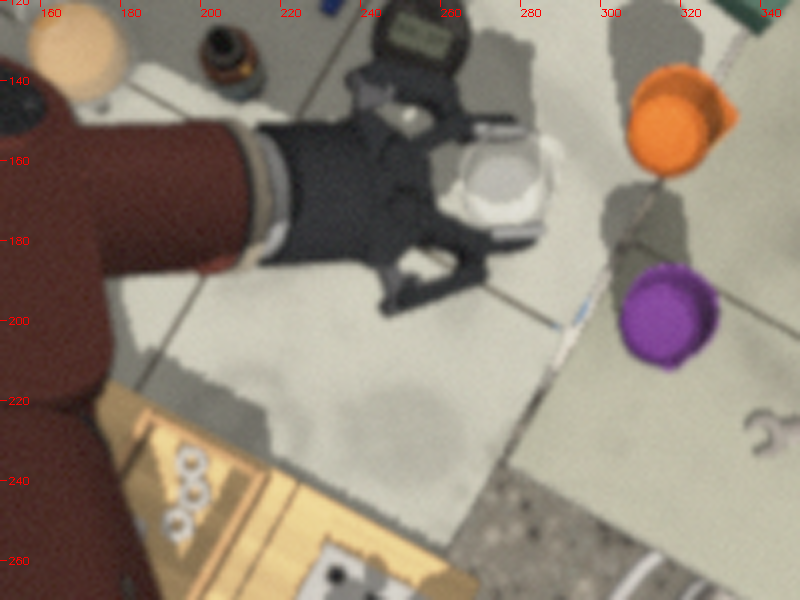

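```bash
python3 -m inch '{"translation":[[-0.2,-0.1,-0.8],[-0.1,0,-0.6],[0,0,0]],"delta_rot":[[0,0,0],[0,0,0],[0,0,0]],"hand":[30,30,30]}';python3 back.py .0365
```

```text
t: 10.6
position: [0.5942, 0.0147, 0.0485]
orientation: [-1.533, 0.587, -1.399]
wrist_force: [-0.5, -0.9, -0.5]
gripper_width: 0.585
t 10.6 d cm [-0.372 -0.187 -1.201] rot [-0.005  0.016 -0.007] rows>= 0.2 q [ 0.357  0.662  1.669 -1.008  1.31   0.763]
[-0.016 -0.005  1.   ]
```

```bash
python3 -m inch '{"translation":[[-0.2,-0.1,-0.6],[-0.1,0,-0.4],[0,0,0]],"delta_rot":[[0,0.015,0],[0,0,0],[0,0,0]],"hand":[30,30,30]}';python3 back.py .0365
python3 -m inch '{"translation":[[0,0,-0.3],[0,0,-0.3],[0,0,0]],"delta_rot":[[0,0,0],[0,0,0],[0,0,0]],"hand":[30,30,30]}';python3 back.py .0365
```

```text
t: 10.9
position: [0.5917, 0.0138, 0.039]
orientation: [-1.55, 0.59, -1.408]
wrist_force: [-0.2, -0.2, -0.8]
gripper_width: 0.584
t 10.9 d cm [-0.125 -0.102 -0.253] rot [-0.006  0.002 -0.007] rows>= 0.1 q [ 0.357  0.662  1.669 -1.008  1.31   0.763]
[-0.002 -0.006  1.   ]
t: 11.2
position: [0.5926, 0.0138, 0.0361]
orientation: [-1.548, 0.585, -1.408]
wrist_force: [-0.2, -0.5, -0.4]
gripper_width: 0.579
t 11.2 d cm [-0.214 -0.099  0.041] rot [-0.001  0.004 -0.006] rows>= 0.1 q [ 0.357  0.662  1.669 -1.008  1.31   0.763]
[-0.004 -0.001  1.   ]
```

```bash
python3 -m inch '{"translation":[[0,0,-0.1],[0,0,0],[0,0,0],[0,0,0],[0,0,0]],"delta_rot":[[0,0,0],[0,0,0],[0,0,0],[0,0,0],[0,0,0]],"hand":[30,85,85,85,85]}';python3 log.py
python3 -m inch '{"translation":[[-0.25,1.6,1.1],[-0.4,2.5,1.7],[-0.5,3.3,2.2],[-0.5,3.3,2.2],[0,0,3]],"delta_rot":[[0,0,0],[0,0,0],[0,0,0],[0,0,0],[0,0,0]],"hand":[85,85,85,85,85]}';python3 log.py
python3 - <<'E'
from h import *
t=snapshot('top');s=snapshot('scene')
crop('s',t,150,120,350,270,4,'pics/g2.png')
cv2.imwrite('pics/g3.png',s)
E
```

```text
t: 11.7
position: [0.5928, 0.0137, 0.0347]
orientation: [-1.548, 0.585, -1.408]
wrist_force: [-0.2, -0.2, 0.5]
gripper_width: 0.852
t 11.7 q [ 0.3576  0.6646  1.6684 -1.0131  1.3031  0.7669] p [0.5928 0.0137 0.0347] x [ 0.1355 -0.8228 -0.5519] z [0.9885 0.1498 0.0194] F [-0.2 -0.2  0.5] g 0.852
t: 12.2
position: [0.5706, 0.1253, 0.1369]
orientation: [-1.56, 0.585, -1.417]
wrist_force: [-0.1, -0.4, -0.5]
gripper_width: 0.848
t 12.2 q [ 0.5297  0.5708  1.5618 -0.8879  1.5357  0.6746] p [0.5706 0.1253 0.1369] x [ 0.1274 -0.8238 -0.5524] z [0.9891 0.1471 0.0089] F [-0.1 -0.4 -0.5] g 0.848
```

View pics/g2.png

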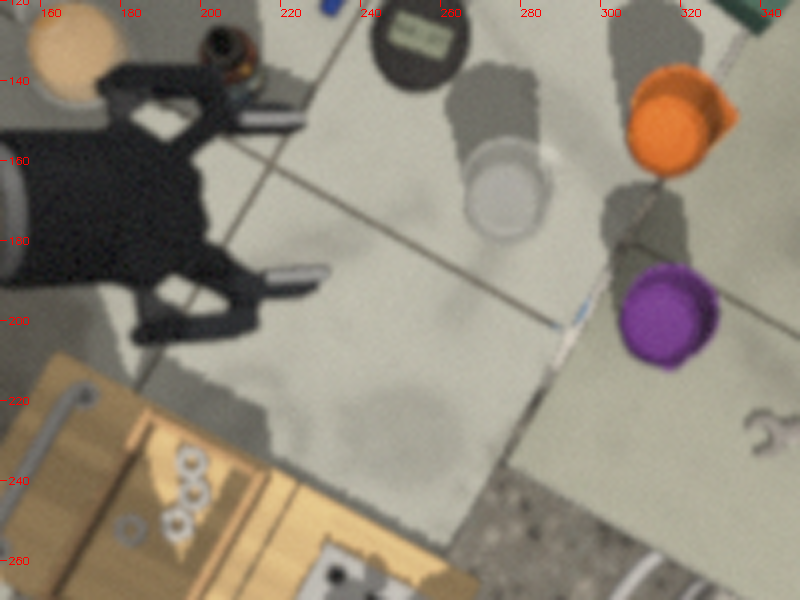

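View pics/g3.png

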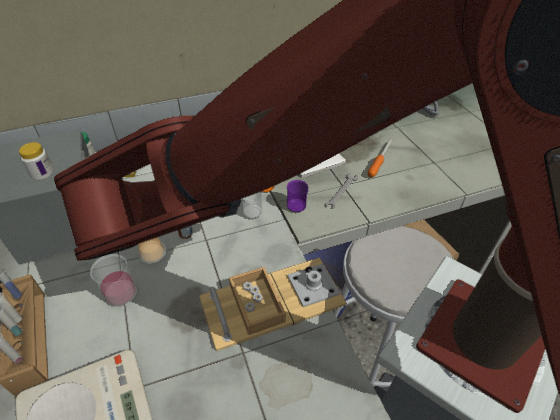

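```bash
cat > plate.py <<'E'
from h import *
from scipy.optimize import least_squares
np.set_printoptions(precision=4,suppress=True)
K={'hR':(.14,-.065,.012),'hL':(.14,.065,.012),'fR':(-.14,-.065,.012),'fL':(-.14,.065,.012),'mL':(-.02,.065,.012),'mR':(-.02,-.065,.012)}
def T(p,k): c,s=np.cos(p[2]),np.sin(p[2]); return np.array([p[0]+c*k[0]-s*k[1],p[1]+s*k[0]+c*k[1],k[2]])
def fitplate(obs,x0=(.381,.202,1.06)):
    f=lambda p:np.concatenate([proj(c,T(p,K[n]))-np.array(uv) for c,n,uv in obs])
    r=least_squares(f,x0,loss='soft_l1'); return r.x,f(r.x).reshape(-1,2)
E
python3 - <<'E'
from plate import *
top={'mL':(195.5,291),'mR':(222.5,240.5),'hR':(163,207),'hL':(136,257),'fR':(267.5,266),'fL':(242,316)}
sc={'mL':(291.5,324),'mR':(268.5,273),'hR':(198,295),'hL':(216,349),'fR':(317.5,258),'fL':(344,302)}
for o in ([('top',n,v) for n,v in top.items()],[('scene',n,v) for n,v in sc.items()],[('top',n,v) for n,v in top.items()]+[('scene',n,v) for n,v in sc.items()]):
    p,r=fitplate(o); print(p,np.degrees(p[2]),r.round(1).tolist()); print('handle',T(p,(.112,0,.047)))
    print([proj('top',T(p,(.112,y,.047))).round(1).tolist() for y in(-.045,.045)],[proj('scene',T(p,(.112,y,.047))).round(1).tolist() for y in(-.045,.045)])
t=cv2.imread('pics/top0.png');s=cv2.imread('pics/scene0.png')
crop('',t,130,195,200,280,8,'pics/h1.png');crop('',s,190,270,240,350,8,'pics/h2.png')
crop('',t,200,220,300,345,5,'pics/h3.png');crop('',s,280,230,400,400,4,'pics/h4.png')
E
```

```text
[0.381  0.2005 1.0631] 60.913312791630844 [[-0.2, -0.0], [1.2, -0.1], [-0.4, -0.1], [-2.5, -0.0], [2.1, -0.4], [-0.2, 0.7]]
handle [0.4355 0.2983 0.047 ]
[[165.7, 219.2], [145.0, 255.1]] [[212.0, 287.7], [224.3, 325.3]]
[0.3816 0.2039 1.072 ] 61.41887249853298 [[0.4, -2.0], [0.1, -0.4], [-1.0, 0.3], [-2.3, 0.8], [0.6, -1.2], [1.4, 0.6]]
handle [0.4352 0.3023 0.047 ]
[[163.8, 219.3], [143.3, 255.3]] [[210.5, 289.1], [223.2, 326.7]]
[0.3813 0.2025 1.0696] 61.2830531818028 [[-0.9, -0.1], [0.2, -0.4], [-1.7, 0.0], [-3.5, 0.3], [1.3, -0.9], [-0.7, 0.3], [0.9, -2.4], [0.7, -0.7], [-0.4, -0.2], [-1.8, 0.2], [1.2, -1.5], [1.9, 0.4]]
handle [0.4351 0.3007 0.047 ]
[[164.5, 219.3], [144.0, 255.3]] [[211.2, 288.6], [223.7, 326.2]]
```

View pics/h1.png

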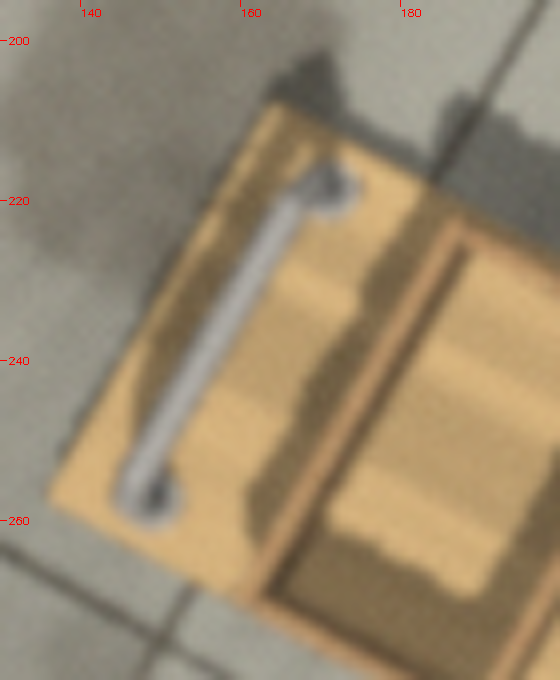

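View pics/h2.png

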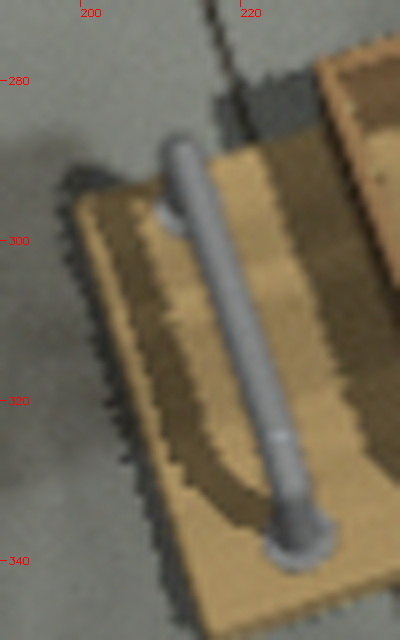

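View pics/h3.png

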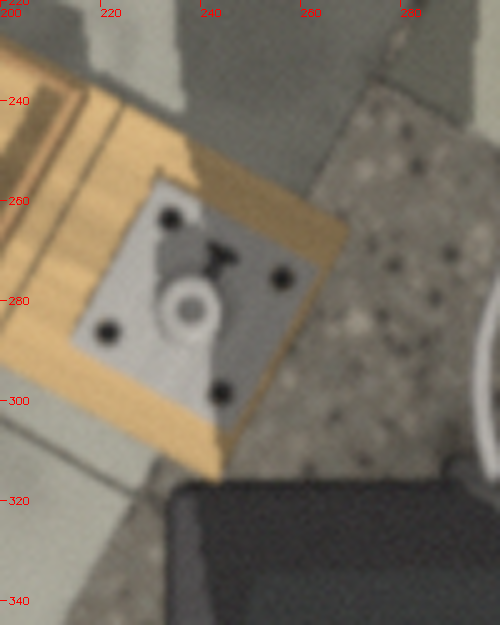

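View pics/h4.png

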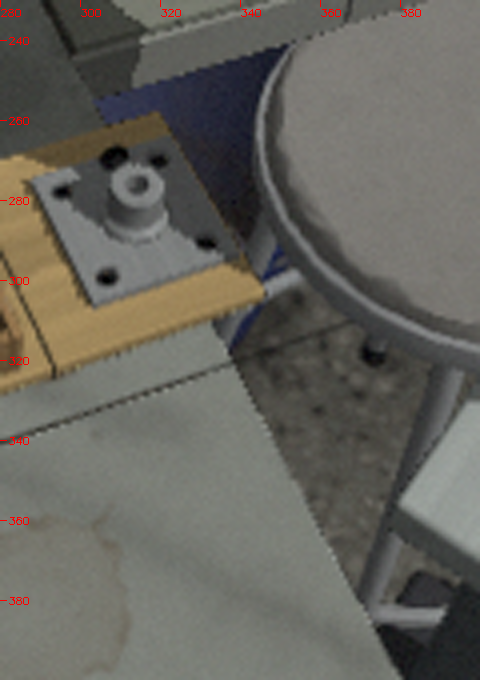

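Run:
```python
from plate import *
A=np.array([at('top',u,v,0) for u,v in [(275.,236),(262,259),(231,313),(223,328),(213,344)]])
B=np.array([at('scene',u,v,0) for u,v in [(299,245),(338.7,316),(342.5,321),(362.5,362.5),(376,387.5)]])
for P in(A,B,np.vstack([A,B])):
    c=P[:,:2].mean(0); d=np.linalg.svd(P[:,:2]-c)[2][0]; d*=np.sign(d[1]); n=np.array([d[1]*-1,d[0]]) 
    if n[1]>0:n=-n
    print('c',c,'dir',d,'deg',np.degrees(np.arctan2(d[1],d[0])),'n',n,'n.c',n@c,'res',((P[:,:2]-c)@n*1000).round(1))
    for nm,p in (('top',(.381,.2005,1.0631)),('both',(.3813,.2025,1.0696))):
        print(nm,[(n@(T(p,K[k])[:2]-c)*1000).round(1) for k in('mL','mR')])
```

```text
c [0.3023 0.1121] dir [-0.8644  0.5028] deg 149.81506847199097 n [-0.5028 -0.8644] n.c -0.2489178014182849 res [-0.2  0.1 -0.2  1.  -0.7]
top [np.float64(-94.7), np.float64(-97.2)]
both [np.float64(-96.2), np.float64(-99.5)]
c [0.242  0.1481] dir [-0.8687  0.4954] deg 150.30316701677825 n [-0.4954 -0.8687] n.c -0.248537905770925 res [-1.5  1.1  3.2 -1.4 -1.4]
top [np.float64(-93.7), np.float64(-95.1)]
both [np.float64(-95.2), np.float64(-97.4)]
c [0.2722 0.1301] dir [-0.8662  0.4998] deg 150.01548482241571 n [-0.4998 -0.8662] n.c -0.24871077307057432 res [ 0.9  1.   0.2  1.2 -0.7 -3.2  0.5  2.7 -1.4 -1.2]
top [np.float64(-94.4), np.float64(-96.4)]
both [np.float64(-95.8), np.float64(-98.7)]
```

```bash
cat > hd.py <<'E'
from to import *
import sys
def dn(yaw): z=np.array([np.cos(yaw),np.sin(yaw),0]); x=np.array([0,0,-1.]); return np.array([x,np.cross(z,x),z]).T
if __name__=='__main__':
    x,y,z,yaw=map(float,sys.argv[1:5]); delta([x,y,z],dn(np.radians(yaw)))
E
python3 hd.py .4355 .3 .12 61;python3 hd.py .4355 .3 .028 61; python3 hd.py .4355 .3 .12 -119; python3 hd.py .387 .217 .028 60
```

```text
t 12.3 d cm [-13.841  17.554  -2.196] rot [0.827 0.594 0.85 ] rows>= 8.8 q [ 0.454  0.101  1.88   0.     1.16  -0.611]
t 12.3 d cm [-13.841  17.554 -11.396] rot [0.827 0.594 0.85 ] rows>= 8.8 q [ 0.454  0.24   1.923  0.     0.979 -0.611]
t 12.3 d cm [-13.841  17.554  -2.196] rot [ 0.7   -0.974 -1.999] rows>= 15.5 q [0.454 0.101 1.88  0.    1.16  2.531]
t 12.3 d cm [-18.691   9.254 -11.396] rot [0.832 0.586 0.834] rows>= 8.8 q [ 0.333  0.051  2.139  0.     0.952 -0.714]
```

```bash
python3 -m inch '{"translation":[[0,0.5,2],[-1.4,1.9,0],[-1.5,1.9,0],[-1.5,1.9,0],[-1.5,1.9,0]],"delta_rot":[[0.083,0.06,0.085],[0.083,0.06,0.085],[0.083,0.06,0.085],[0.083,0.06,0.085],[0.083,0.06,0.085]],"hand":[40,40,40,40,40]}'; python3 hd.py .4355 .3 .12 61
python3 -m inch '{"translation":[[-1.5,1.9,0],[-1.5,1.9,0],[-1.5,1.9,-1],[-1.5,1.9,-1],[-1.5,1.5,-1]],"delta_rot":[[0.083,0.06,0.085],[0.083,0.06,0.085],[0.083,0.06,0.085],[0.083,0.06,0.085],[0.0,0.0,0]],"hand":[40,40,40,40,40]}'; python3 hd.py .4355 .3 .12 61
```

```text
t: 12.8
position: [0.5096, 0.2103, 0.1548]
orientation: [-1.831, 1.081, -1.172]
wrist_force: [0.4, -0.2, -0.1]
gripper_width: 0.403
t 12.8 d cm [-7.413  8.968 -3.482] rot [0.407 0.279 0.397] rows>= 4.2 q [ 0.454  0.101  1.88   0.     1.16  -0.611]
t: 13.3
position: [0.4316, 0.3079, 0.1293]
orientation: [-1.963, 1.507, -0.936]
wrist_force: [-0.4, 0.3, -0.4]
gripper_width: 0.401
t 13.3 d cm [ 0.392 -0.785 -0.929] rot [0.05  0.039 0.038] rows>= 0.5 q [ 0.454  0.101  1.88   0.     1.16  -0.611]
```

```bash
python3 -m inch '{"translation":[[0.3,-0.7,-1],[0.1,0,-1],[0,0,0],[0,0,0]],"delta_rot":[[0.05,0.04,0.04],[0,0,0],[0,0,0],[0,0,0]],"hand":[40,40,40,40]}'; python3 hd.py .4355 .3 .028 61
python3 - <<'E'
from h import *
t=snapshot('top');s=snapshot('scene')
crop('s',t,100,170,300,320,4,'pics/i1.png')
crop('s',s,150,200,350,350,4,'pics/i2.png')
E
```

```text
t: 13.7
position: [0.4313, 0.3031, 0.1073]
orientation: [1.999, 1.564, 3.069]
wrist_force: [0.1, 0.5, 1.3]
gripper_width: 0.402
t 13.7 d cm [ 0.417 -0.312 -7.933] rot [-0.    -0.006 -0.005] rows>= 1.6 q [ 0.454  0.24   1.923  0.     0.979 -0.611]
```

View pics/i1.png

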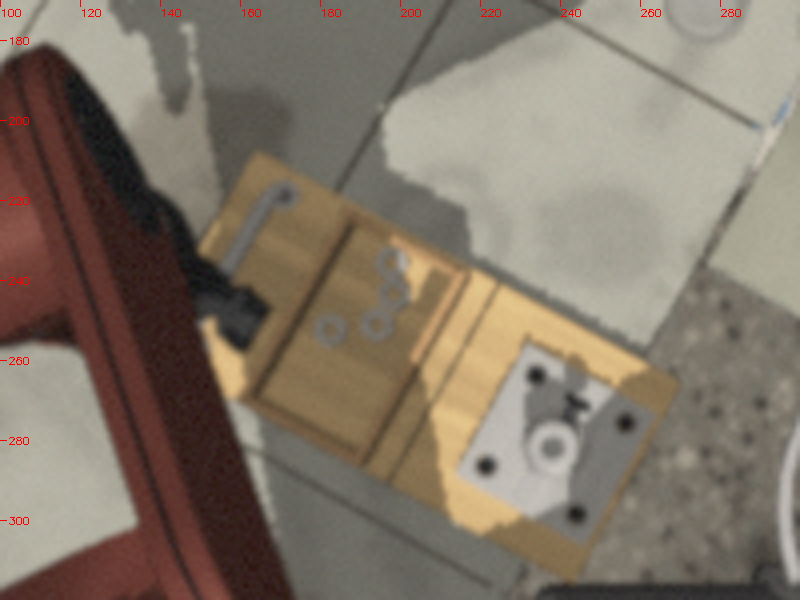

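View pics/i2.png

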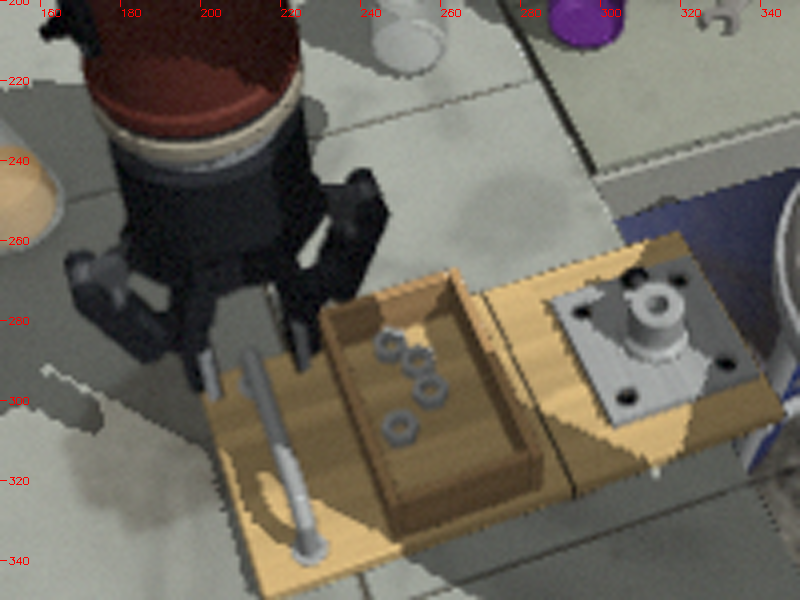

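```bash
python3 -m inch '{"translation":[[0.4,-0.3,-2.5],[0.1,0,-2],[0,0,0]],"delta_rot":[[0,-0.006,-0.005],[0,0,0],[0,0,0]],"hand":[40,40,40]}'; python3 hd.py .4355 .3 .028 61
```

```text
t: 14.1
position: [0.4381, 0.3017, 0.064]
orientation: [-0.655, 1.565, 0.411]
wrist_force: [-1.4, -0.4, 0.3]
gripper_width: 0.402
t 14.1 d cm [-0.261 -0.173 -3.6  ] rot [-0.002  0.005 -0.001] rows>= 0.7 q [ 0.454  0.24   1.923  0.     0.979 -0.611]
```

```bash
python3 -m inch '{"translation":[[-0.2,-0.1,-1.8],[-0.1,-0.1,-1.2],[0,0,-0.3],[0,0,0]],"delta_rot":[[0,0.005,0],[0,0,0],[0,0,0],[0,0,0]],"hand":[40,40,40,40]}'; python3 hd.py .4355 .3 .028 61
python3 - <<'E'
from h import *
s=snapshot('scene')
crop('s',s,170,240,290,360,6,'pics/i3.png')
E
```

```text
t: 14.5
position: [0.437, 0.3013, 0.0336]
orientation: [-0.354, 1.565, 0.712]
wrist_force: [-0.5, 0.2, 0.7]
gripper_width: 0.397
t 14.5 d cm [-0.151 -0.126 -0.556] rot [-0.004  0.004 -0.001] rows>= 0.1 q [ 0.454  0.24   1.923  0.     0.979 -0.611]
```

View pics/i3.png

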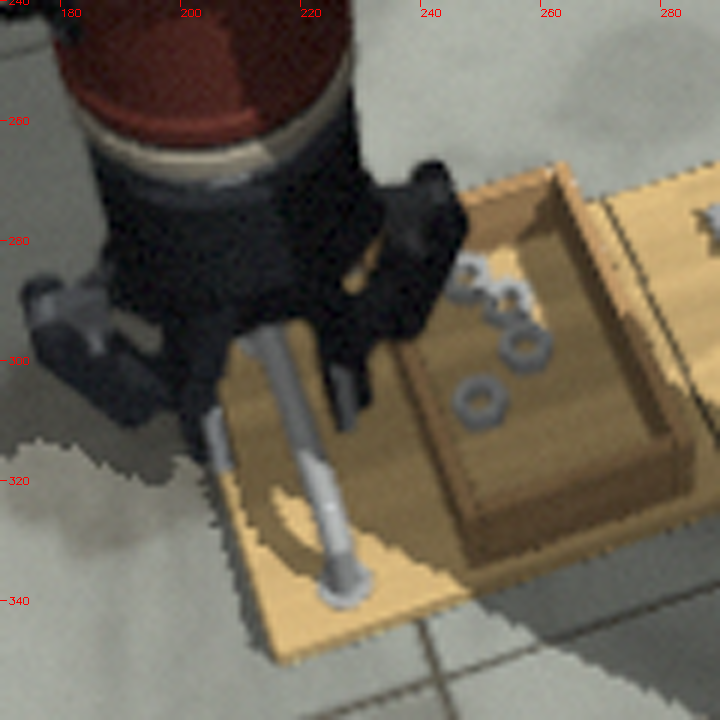

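```bash
python3 -m inch '{"translation":[[-0.1,-0.1,-0.5],[0,0,-0.1],[0,0,0],[0,0,0],[0,0,0]],"delta_rot":[[0,0.004,0],[0,0,0],[0,0,0],[0,0,0],[0,0,0]],"hand":[40,40,20,0,0]}' 60; python3 -m inch '{"translation":[[0,0,0],[0,0,0]],"delta_rot":[[0,0,0],[0,0,0]],"hand":[0,0]}' 80; python3 log.py; python3 hd.py .4355 .3 .028 61
python3 - <<'E'
from h import *
s=snapshot('scene')
crop('s',s,170,240,290,360,6,'pics/i4.png')
E
```

```text
t: 15.05
position: [0.4369, 0.3, 0.0297]
orientation: [0.047, 1.567, 1.113]
wrist_force: [1.9, 2.4, -2.4]
gripper_width: 0.092
t: 15.25
position: [0.437, 0.3001, 0.0297]
orientation: [0.023, 1.567, 1.088]
wrist_force: [-0.6, -0.8, 0.0]
gripper_width: 0.083
t 15.25 q [ 0.4515  0.237   1.9223  0.0026  0.9793 -0.6159] p [0.437  0.3001 0.0297] x [ 0.0017  0.0033 -1.    ] z [0.4837 0.8752 0.0037] F [-0.6 -0.8  0. ] g 0.083
t 15.25 d cm [-0.146 -0.007 -0.169] rot [-0.003  0.002 -0.001] rows>= 0.0 q [ 0.454  0.24   1.923  0.     0.979 -0.611]
```

View pics/i4.png

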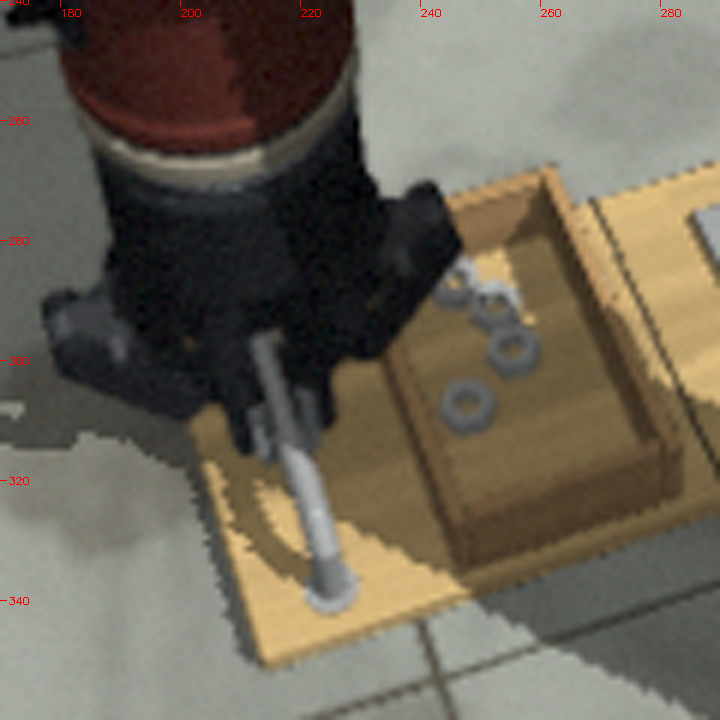

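```bash
python3 -m inch '{"translation":[[-0.5,-0.87,0],[-0.7,-1.2,0],[-0.7,-1.2,0],[-0.7,-1.2,0],[-0.5,-0.87,0]],"delta_rot":[[0,0,-0.004],[0,0,-0.004],[0,0,-0.004],[0,0,-0.004],[0,0,0]],"hand":[0,0,0,0,0]}'; python3 -m inch '{"translation":[[0,0,0]],"delta_rot":[[0,0,0]],"hand":[0]}';python3 log.py
python3 - <<'E'
from h import *
s=read_state()['position']; n=np.array([-.5,-.866]); print((n@s[:2]+.3807)*1000)
s=snapshot('scene');t=snapshot('top')
crop('s',s,200,230,400,380,4,'pics/j1.png')
crop('s',t,150,200,300,330,5,'pics/j2.png')
E
```

```text
t: 15.8
position: [0.4111, 0.2504, 0.0331]
orientation: [-0.327, 1.549, 0.722]
wrist_force: [1.9, 4.3, -0.7]
gripper_width: 0.082
t: 15.9
position: [0.4104, 0.2494, 0.0331]
orientation: [-0.333, 1.55, 0.716]
wrist_force: [-1.0, -1.6, -2.1]
gripper_width: 0.087
t 15.9 q [ 0.3768  0.1097  2.063   0.0085  0.9492 -0.6771] p [0.4104 0.2494 0.0331] x [ 0.0157  0.0136 -0.9998] z [0.4983 0.8668 0.0196] F [-1.  -1.6 -2.1] g 0.087
-40.48861971477308
```

View pics/j1.png

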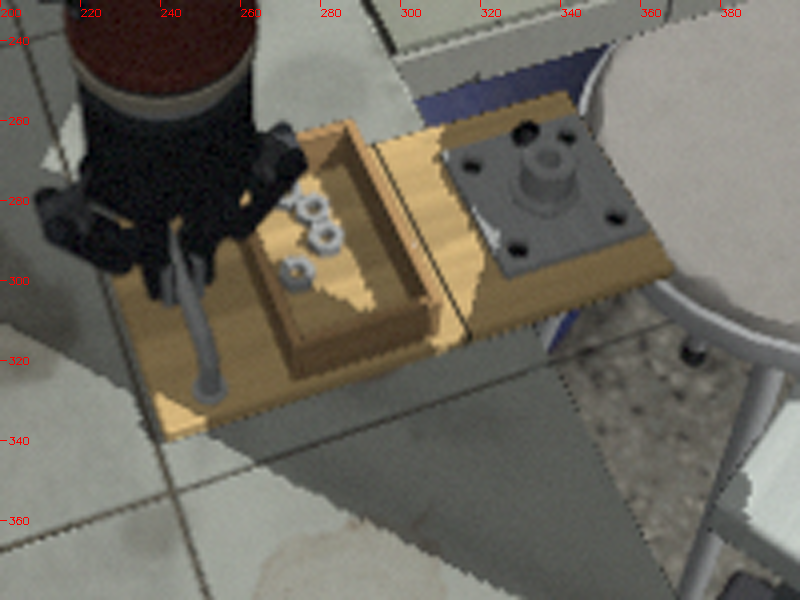

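View pics/j2.png

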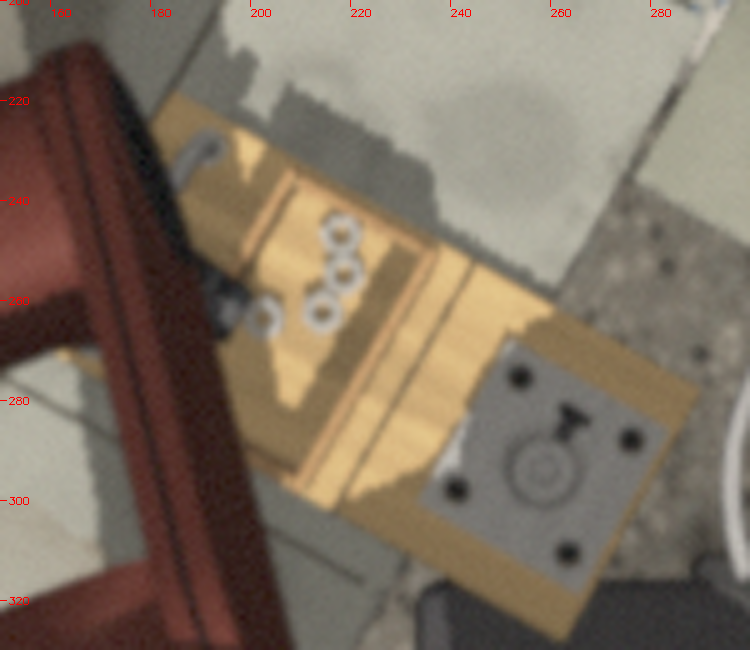

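```bash
python3 -m inch '{"translation":[[-0.5,-0.87,-0.2],[-0.6,-1.0,-0.2],[-0.5,-0.87,-0.2],[0,0,-0.1],[0,0,-0.05]],"delta_rot":[[0,0.005,0],[0,0.005,0],[0,0.005,0],[0,0,0],[0,0,0]],"hand":[0,0,0,0,0]}';python3 log.py
python3 - <<'E'
from h import *
s=read_state()['position']; n=np.array([-.5,-.866]); print((n@s[:2]+.3807)*1000)
s=snapshot('scene');t=snapshot('top')
crop('s',s,200,230,400,380,4,'pics/j3.png')
crop('s',t,150,200,300,330,5,'pics/j4.png')
E
```

```text
t: 16.5
position: [0.3998, 0.2258, 0.0296]
orientation: [0.098, 1.549, 1.147]
wrist_force: [-2.9, -0.2, 7.5]
gripper_width: 0.085
t 16.5 q [ 0.3301  0.0698  2.1146  0.02    0.942  -0.7308] p [0.3998 0.2258 0.0296] x [ 0.0091  0.0203 -0.9998] z [0.4981 0.8668 0.0221] F [-2.9 -0.2  7.5] g 0.085
-14.714908129770443
```

View pics/j3.png

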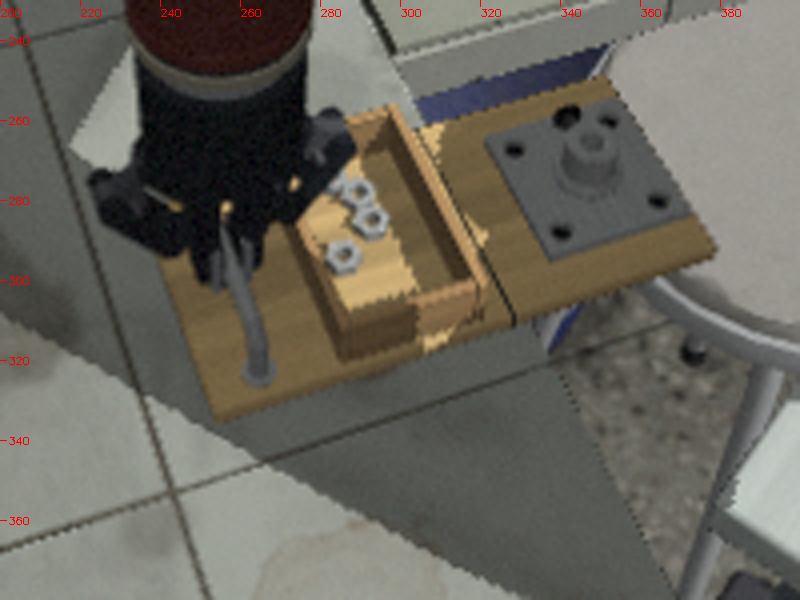

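View pics/j4.png

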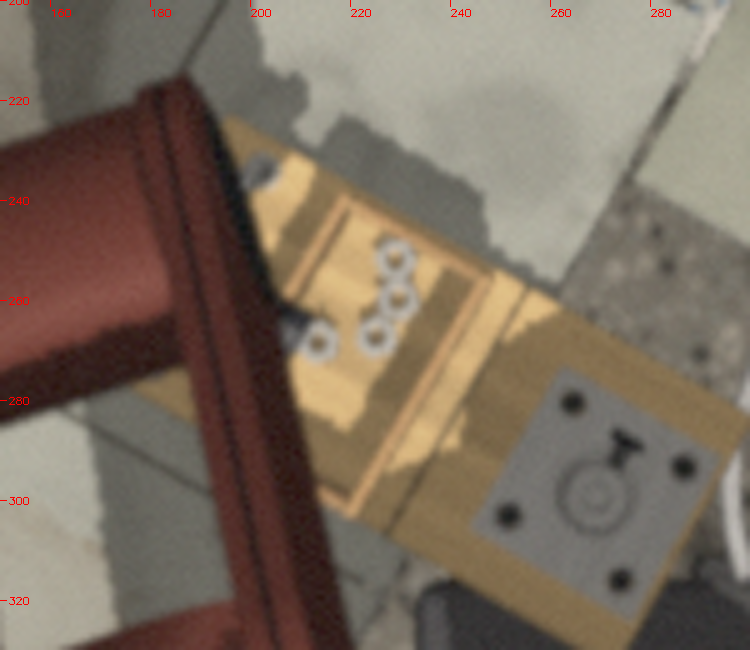

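Run:
```python
from plate import *
n=np.array([-.5,-.866])
for c,uv in (('top',(227,306)),('top',(253.5,257.5)),('top',(240,281)),('scene',(328.5,311.5)),('scene',(306,262)),('scene',(317,285))):
    p=at(c,*uv,.012); print(c,uv,p,((n@p[:2]+.2487)*1000).round(1))
# predicted pixel of edge at z=.012 directly above edge
cn=np.array([.4395,.0401]); d=np.array([-.866,.5])
cn=cn+n*(-.2487-n@cn)
for L in (.03,.07,.135,.2): 
    e=cn+d*L; print(L,[proj(c,(e[0],e[1],z)).round(1).tolist() for c in('top','scene') for z in (0,.012)])
```

```text
top (227, 306) [0.2803 0.1432 0.012 ] -15.4
top (253.5, 257.5) [0.3885 0.0832 0.012 ] -17.6
top (240, 281) [0.3357 0.114  0.012 ] -17.8
scene (328.5, 311.5) [0.2725 0.1515 0.012 ] -18.8
scene (306, 262) [0.3837 0.0794 0.012 ] -11.9
scene (317, 285) [0.3284 0.1139 0.012 ] -14.2
0.03 [[267.9, 247.8], [268.0, 247.7], [304.0, 251.7], [304.3, 248.4]]
0.07 [[259.4, 262.9], [259.3, 263.0], [310.9, 264.5], [311.2, 261.2]]
0.135 [[245.3, 287.7], [245.0, 288.1], [322.9, 287.0], [323.4, 283.8]]
0.2 [[230.9, 313.0], [230.6, 313.6], [336.1, 311.7], [336.8, 308.6]]
```

```bash
python3 -m inch '{"translation":[[-0.4,-0.6,0],[-0.3,-0.5,0],[0,0,0],[0,0,0]],"delta_rot":[[0,0,0],[0,0,0],[0,0,0],[0,0,0]],"hand":[0,0,0,0]}';python3 log.py
python3 - <<'E'
from h import *
s=read_state()['position']; n=np.array([-.5,-.866]); print((n@s[:2]+.3807)*1000)
s=snapshot('scene');t=snapshot('top')
crop('s',s,290,240,380,330,8,'pics/k1.png')
crop('s',t,215,230,305,330,7,'pics/k2.png')
E
```

```text
t: 17.0
position: [0.3966, 0.2177, 0.0321]
orientation: [-0.044, 1.541, 1.005]
wrist_force: [-0.2, 0.6, 1.9]
gripper_width: 0.083
t 17.0 q [ 0.3132  0.043   2.1372  0.0233  0.9388 -0.7492] p [0.3966 0.2177 0.0321] x [ 0.0158  0.0249 -0.9996] z [0.4983 0.8665 0.0295] F [-0.2  0.6  1.9] g 0.083
-6.127300099602606
```

View pics/k1.png

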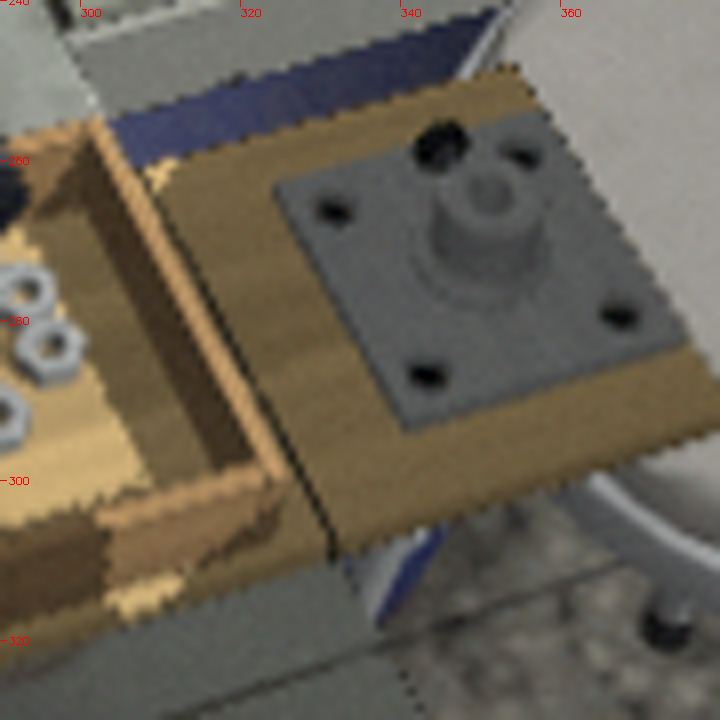

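View pics/k2.png

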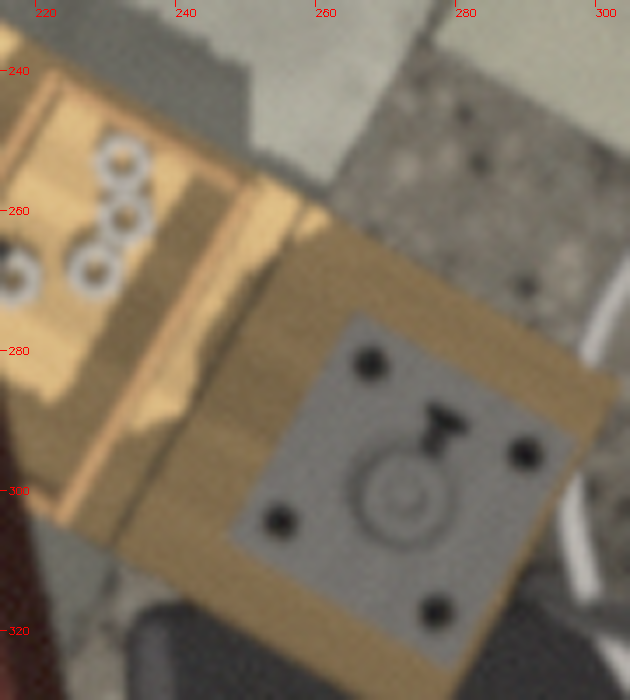

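```bash
cat > mk.py <<'E'
from plate import *
import sys
n=np.array([-.5,-.866]); d=np.array([-.866,.5])
a=sys.argv[1:]
for i in range(0,len(a),3):
    p=at(a[i],float(a[i+1]),float(a[i+2]),.012); print(a[i:i+3],p,'x mm',((n@p[:2]+.2487)*1000).round(1),'along',(d@(p[:2]-np.array([.4395,.0401]))).round(3))
E
python3 mk.py top 258.5 259 top 231.5 307 top 246 281.5 scene 331.5 309 scene 310 265 scene 318 280
```

```text
['top', '258.5', '259'] [0.385  0.0718 0.012 ] x mm -6.0 along 0.063
['top', '231.5', '307'] [0.2779 0.133  0.012 ] x mm -5.5 along 0.186
['top', '246', '281.5'] [0.3344 0.1004 0.012 ] x mm -5.4 along 0.121
['scene', '331.5', '309'] [0.2711 0.1428 0.012 ] x mm -10.5 along 0.197
['scene', '310', '265'] [0.3718 0.0804 0.012 ] x mm -6.8 along 0.079
['scene', '318', '280'] [0.3344 0.102  0.012 ] x mm -6.8 along 0.122
```

```bash
python3 -m inch '{"translation":[[-0.2,-0.3,-0.3],[-0.1,-0.2,-0.3],[0,0,-0.2],[0,0,0]],"delta_rot":[[-0.015,0.01,0],[-0.01,0.005,0],[0,0,0],[0,0,0]],"hand":[0,0,0,0]}' ;python3 log.py
python3 - <<'E'
from h import *
s=read_state()['position']; n=np.array([-.5,-.866]); print((n@s[:2]+.3807)*1000)
E
```

```text
t: 17.5
position: [0.3962, 0.2156, 0.0299]
orientation: [-0.203, 1.569, 0.846]
wrist_force: [-0.4, -2.5, 0.1]
gripper_width: 0.086
t 17.5 q [ 0.3225  0.0625  2.1215  0.0013  0.9557 -0.7267] p [0.3962 0.2156 0.0299] x [ 0.0015  0.0016 -1.    ] z [0.4989 0.8666 0.0021] F [-0.4 -2.5  0.1] g 0.086
-4.1287959019872815
```

```bash
python3 -m inch '{"translation":[[-0.25,-0.4,-0.1],[-0.1,-0.2,-0.1],[0,0,-0.05],[0,0,0]],"delta_rot":[[0,0,0],[0,0,0],[0,0,0],[0,0,0]],"hand":[0,0,0,0]}' ;python3 log.py
python3 - <<'E'
from h import *
s=read_state()['position']; n=np.array([-.5,-.866]); print((n@s[:2]+.3807)*1000)
s=snapshot('scene');t=snapshot('top')
crop('s',s,290,235,380,325,8,'pics/k3.png')
crop('s',t,215,230,305,330,7,'pics/k4.png')
E
```

```text
t: 17.9
position: [0.3959, 0.2125, 0.0297]
orientation: [-0.318, 1.561, 0.729]
wrist_force: [-0.6, 0.5, 3.8]
gripper_width: 0.082
t 17.9 q [ 0.3137  0.0527  2.1325  0.0051  0.947  -0.7364] p [0.3959 0.2125 0.0297] x [ 0.0077  0.0069 -0.9999] z [0.5    0.866  0.0098] F [-0.6  0.5  3.8] g 0.082
-1.284022280276076
```

View pics/k3.png

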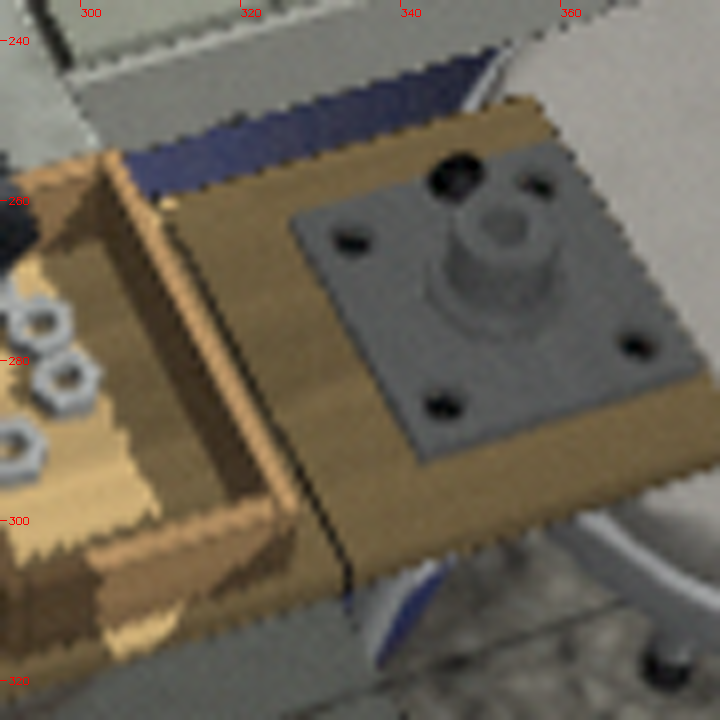

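View pics/k4.png

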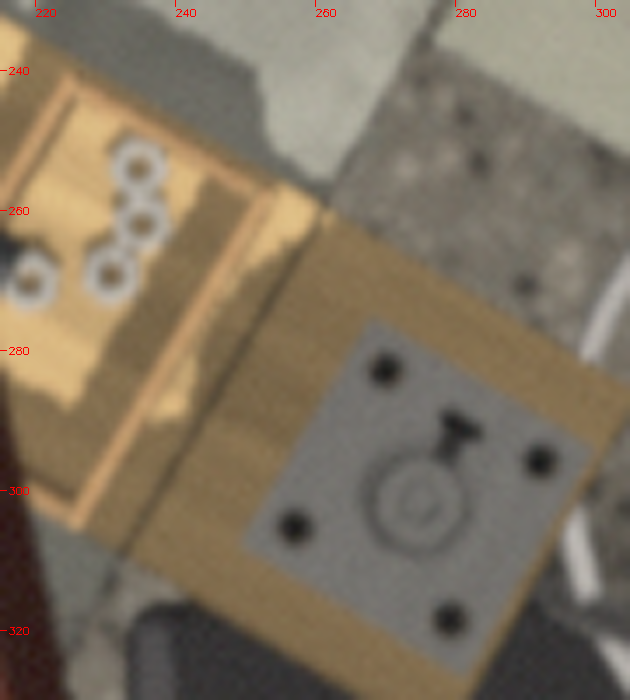

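```bash
python3 mk.py top 261 260.5 top 233 308.5 top 247 284.5 scene 333.5 306.5 scene 311.5 264 scene 322 284.5
python3 - <<'E'
from plate import *
t=snapshot('top');s=snapshot('scene')
n=np.array([-.5,-.866]);cn=np.array([.4395,.0401]); d=np.array([-.866,.5]);cn=cn+n*(-.2487-n@cn)
for nm,im,z in(('top',t,1),('scene',s,1)):
    big=cv2.resize(im,None,fx=8,fy=8,interpolation=cv2.INTER_CUBIC)
    pl=lambda a,b,zz,col:cv2.line(big,*[tuple(int(v) for v in (proj(nm,(*(cn+d*L),zz))*8+4)) for L in(a,b)],col,1)
    pl(0,.06,0,(0,0,255)); pl(.2,.4,0,(0,0,255)); 
    c=(proj(nm,(*(cn+d*.13),0))*8).astype(int)
    cv2.imwrite(f'pics/l_{nm}.png',big[c[1]-300:c[1]+300,c[0]-350:c[0]+350])
E
```

```text
['top', '261', '260.5'] [0.3815 0.0661 0.012 ] x mm 0.7 along 0.063
['top', '233', '308.5'] [0.2746 0.1296 0.012 ] x mm -0.8 along 0.188
['top', '247', '284.5'] [0.3277 0.0981 0.012 ] x mm -0.1 along 0.126
['scene', '333.5', '306.5'] [0.2713 0.1353 0.012 ] x mm -4.2 along 0.193
['scene', '311.5', '264'] [0.3709 0.076  0.012 ] x mm -2.6 along 0.077
['scene', '322', '284.5'] [0.3209 0.1061 0.012 ] x mm -3.6 along 0.136
```

View pics/l_top.png

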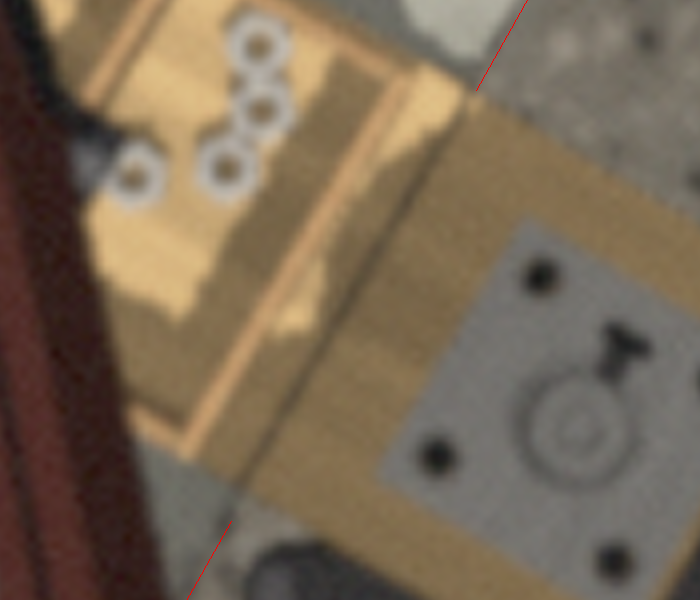

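View pics/l_scene.png

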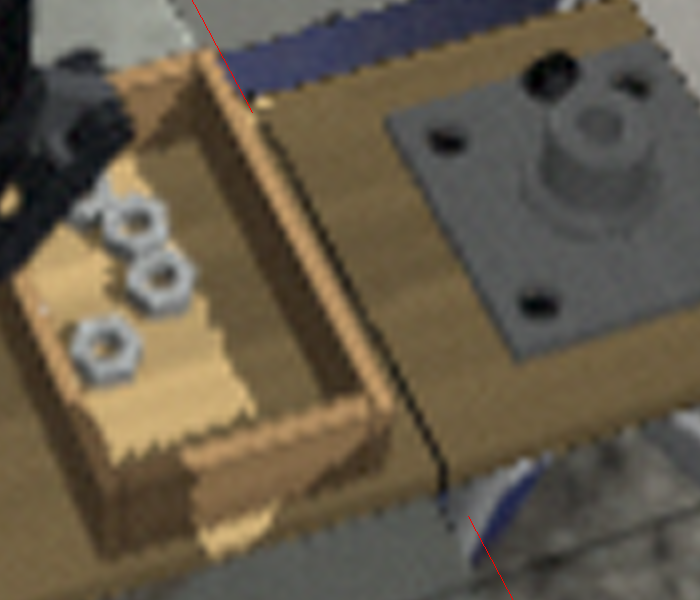

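Run:
```python
from plate import *
s=snapshot('scene');t=snapshot('top')
cv2.imwrite('pics/raw_s.png',s);cv2.imwrite('pics/raw_t.png',t)
crop('s',s,310,290,370,345,12,'pics/m1.png')
crop('s',t,205,295,265,345,12,'pics/m2.png')
```

```text
(no output)
```

View pics/m1.png

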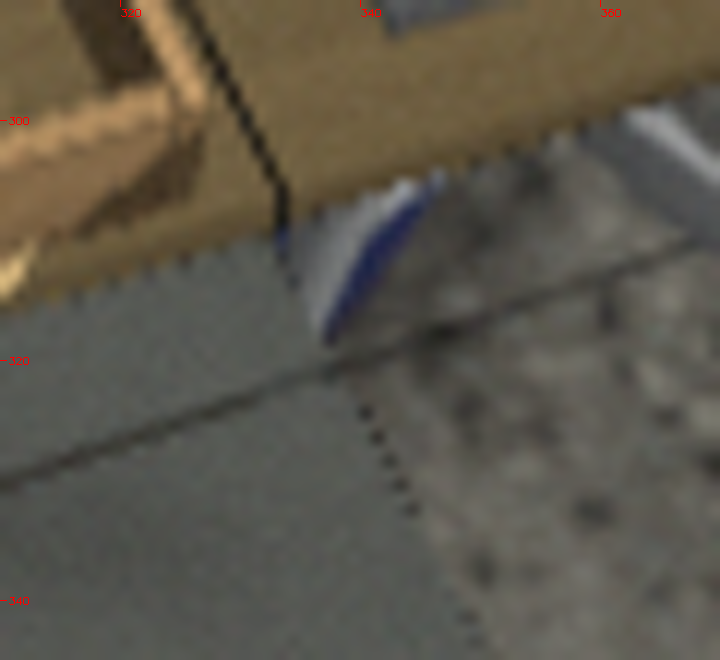

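View pics/m2.png

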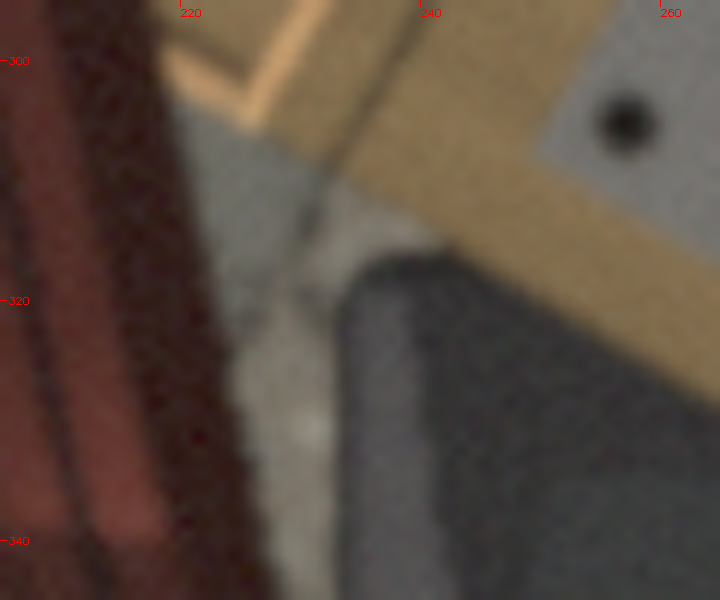

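```bash
python3 log.py; python3 mk.py top 261 260.5 top 232.7 309 scene 333.7 306.5; python3 -m inch '{"translation":[[0,0,-0.05],[0,0,0],[0,0,0]],"delta_rot":[[0,0,0],[0,0,0],[0,0,0]],"hand":[0,0,0]}'; python3 log.py
python3 - <<'E'
from plate import *
s=snapshot('scene');t=snapshot('top');cv2.imwrite('pics/z_t.png',t);cv2.imwrite('pics/z_s.png',s)
crop('s',s,310,290,370,345,12,'pics/z1.png')
E
```

```text
t 18.2 q [ 0.3136  0.0528  2.1325  0.0052  0.947  -0.7366] p [0.3959 0.2125 0.0297] x [ 0.0076  0.0069 -0.9999] z [0.5    0.866  0.0097] F [-1.3  0.2  6.4] g 0.086
['top', '261', '260.5'] [0.3815 0.0661 0.012 ] x mm 0.7 along 0.063
['top', '232.7', '309'] [0.2735 0.1303 0.012 ] x mm -0.9 along 0.189
['scene', '333.7', '306.5'] [0.271  0.1351 0.012 ] x mm -3.8 along 0.193
t: 18.5
position: [0.3958, 0.2125, 0.0296]
orientation: [-0.279, 1.562, 0.768]
wrist_force: [-0.7, -0.2, 4.8]
gripper_width: 0.085
t 18.5 q [ 0.3137  0.0536  2.1317  0.005   0.9481 -0.736 ] p [0.3958 0.2125 0.0296] x [ 0.0066  0.0064 -1.    ] z [0.5003 0.8658 0.0088] F [-0.7 -0.2  4.8] g 0.085
```

View pics/z_t.png

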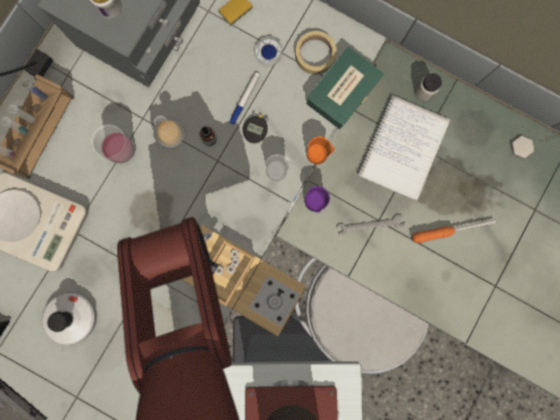

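View pics/z_s.png

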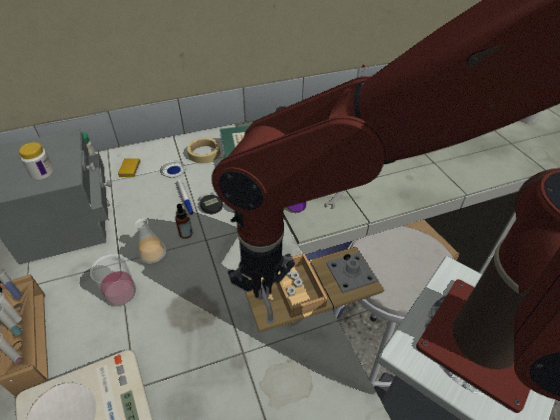

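View pics/z1.png

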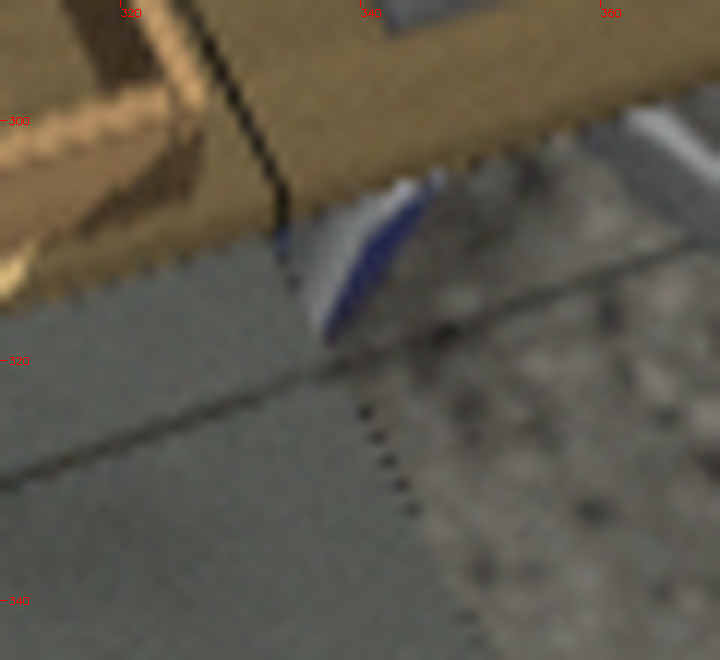

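```bash
python3 -c "
from cell import *
print(job_done())"
```

```text
the job is handed in; nothing more can be done
None
```

I tipped the nuts into the tray, stood the empty beaker back in its place, and pulled the plate out by its handle until the line lay along the bench edge. The job is handed in at about 18.5 s on the robot's clock. It reported no verdict.

My last checks showed:
- **Nuts:** all four are in the tray.
- **Beaker:** it is empty and upright at its original spot, and the arm is well away from it.
- **Bystanders:** the spanner, stopwatch and notebook look unmoved in the top view.
- **Hold:** the gripper is closed on the handle bar with a set grip of 80 N and about 5 N of downward push. The tool height is 29.6 mm, against 29.7 mm when I first gripped the plate lying flat, so the plate should be level.
- **Line position, top camera:** the left end is 0.9 mm inside the edge and the right end 0.7 mm outside.
- **Line position, scene camera:** the left end is about 4 mm inside the edge and the right end about 2.6 mm inside, so the two cameras disagree by roughly 3 mm. Both readings are within the 5 mm limit. In the scene close-up the bench edge comes out right under the line's left end, so I trusted the top camera.

On the first approach to the beaker the gripper came close to the dropper bottle. I backed off and came in at another angle, and the bottle was still standing in the pictures afterwards.

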